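Load the spring-lift plate magazine, shut its gate and stack the emptied tray

TASK

Load all the steel mounting plates from the tray into the spring-lift magazine, laying them flat one on another on its sprung platform while the gate stands open, then push the gate shut until it snaps home on its catch. The emptied tray goes on top of the other empty tray, with its four lugs dropped fully into the sockets. Leave the tools and hardware on the bench where they are.

Things in the scene. Friction and masses are not known exactly. Their poses are not given: they have to be found in the camera images.
- plate_a: steel mounting plate, flat bar 38 (x) x 70 (y) x 12 mm with four countersunk holes, 0.25 kg; origin at the centre of its underside, z up. At the start the plates lie flat in tray_full at x = -66, 0 or 66 and y = +-47 mm in the tray's frame, a few mm and degrees off, 28 mm apart along x: grip across the 38 mm, fingers along x. Six alike, of which only four to six are there (None: absent)
- plate_b: steel mounting plate, flat bar 38 (x) x 70 (y) x 12 mm with four countersunk holes, 0.25 kg; origin at the centre of its underside, z up. One of six alike, of which only four to six are there (None: absent); see plate_a
- plate_c: steel mounting plate, flat bar 38 (x) x 70 (y) x 12 mm with four countersunk holes, 0.25 kg; origin at the centre of its underside, z up. One of six alike, of which only four to six are there (None: absent); see plate_a
- plate_d: steel mounting plate, flat bar 38 (x) x 70 (y) x 12 mm with four countersunk holes, 0.25 kg; origin at the centre of its underside, z up. One of six alike, of which only four to six are there (None: absent); see plate_a
- plate_e: steel mounting plate, flat bar 38 (x) x 70 (y) x 12 mm with four countersunk holes, 0.25 kg; origin at the centre of its underside, z up. One of six alike, of which only four to six are there (None: absent); see plate_a
- plate_f: steel mounting plate, flat bar 38 (x) x 70 (y) x 12 mm with four countersunk holes, 0.25 kg; origin at the centre of its underside, z up. One of six alike, of which only four to six are there (None: absent); see plate_a
- tray_full: grey plastic stacking tray near the middle, in which the plates lie, 0.45 kg, 240 (x) x 184 (y) x 46 mm, walls 4 mm, floor inside 12 mm up; origin: centre of the footprint at bench level, z up. Four lugs 12 mm square with slimmer noses reach 8 mm below its underside at x = +-108, y = +-80 mm; four sockets in the rim's corners at the same x, y are 16 mm square, 11 mm deep, open upward
- tray_empty: identical tray (see tray_full), 0.6 kg, standing empty and loose on the bench to the right. Lugs have 2 mm play on each side in the sockets; either way round fits. Seated, the upper tray's origin is 38 mm above the lower one's; with lugs still standing on the rim, 46 mm
- tray_full_rib (a point): top centre of the carry rib in the middle of tray_full, 43.5 mm above the tray's origin: the rib is 14 mm thick across y, 110 mm long along x, continued to the ends by a wall 6 mm thick and 31 mm high; in the emptied tray the floor beside it is free for 80 mm. Grip it here from above to carry the tray. The other tray has the same rib, below its rim
- magazine: spring-lift magazine fixed to the bench on the left, base 120 (x) x 160 (y) mm; origin: centre of its underside, z up; its front with the gate faces -x. Its well, open at the top, holds a pile of plates lying flat, 70 mm along the magazine's y: 77 mm between the side plates (y = +-38.5), 45 mm from the back posts (x = 22.5) to the shut gate (x = -22.5)
- magazine_mouth (a point): centre of the well at the rim's height, 175 mm above the bench; axes as the magazine's. Flared lead-ins on both sides and the back rise to 184 mm. The back posts leave a gap of 46 mm between them and the front is free while the gate is open, so fingers holding a plate across its 38 mm pass in front and behind
- lift (a joint): how far the sprung platform in the well has sunk, m: 0 empty (its top 165 mm above the bench), at most 0.072. About 215 N/m: each plate laid on it sinks it by nearly its own thickness (11 to 12 mm), so the top of the pile stays 163 to 172 mm high, just below the rim. Damped, settles in half a second
- lift_top (a point): centre of the platform's upper face (34 x 66 mm), on which the plates pile up; axes as the magazine's
- gate (a joint): gate of the magazine, rad: 0 shut, up to 1.9 open; upright hinge at the magazine's left (+y) front edge; opened, it stands out to the front (-x) and stays where it is left. Pushed shut from outside, it meets a sprung ball catch at about 0.10 rad (6 N or so near gate_edge), then from about 0.04 snaps to 0; short of that the catch pushes it back
- gate_hinge (a point): point on the gate's hinge axis at the height of the gate's top edge (172 mm above the bench; lower edge 30 mm)
- gate_edge (a point): point on the gate's outer face at its top edge, 85 mm from the hinge axis, 11 mm from the free edge; its x axis is square to the face, pointing inward (into the well when shut); the gate is 5 mm thick. Push near here, below the top edge
- star_knob_a: black star knob standing on its head, 36 x 36 x 40 mm; lies loose on the bench, not part of the job; origin at the centre of its underside
- hex_bolt_a: hex bolt lying, 15 x 56 x 17 mm; lies loose on the bench, not part of the job; origin at the centre of its underside
- wing_nut_a: wing nut, 17 x 40 x 20 mm; lies loose on the bench, not part of the job; origin at the centre of its underside
There are look-alikes about, which are no part of the job. What is shaped like the plate_a but pink is not meant.

How it is judged (in metres and radians):
On the way, in this order (a step that is already met when the one before it is completed fails the run):
1. all the plates lie flat in a pile on the magazine's platform, released, with the gate still open (x of plate_a in the frame of lift_top between -0.008 and 0.008 m and y of plate_a in the frame of lift_top between -0.008 and 0.008 m and z of plate_a in the frame of lift_top between -0.004 and 0.068 m and angle between each of plate_a, plate_b, plate_c, plate_d, plate_e, plate_f's own z axis and vertical below 0.08 rad and linear speed of each of plate_a, plate_b, plate_c, plate_d, plate_e, plate_f below 0.03 m/s and x of plate_b in the frame of lift_top between -0.008 and 0.008 m and y of plate_b in the frame of lift_top between -0.008 and 0.008 m and z of plate_b in the frame of lift_top between -0.004 and 0.068 m and x of plate_c in the frame of lift_top between -0.008 and 0.008 m and y of plate_c in the frame of lift_top between -0.008 and 0.008 m and z of plate_c in the frame of lift_top between -0.004 and 0.068 m and x of plate_d in the frame of lift_top between -0.008 and 0.008 m and y of plate_d in the frame of lift_top between -0.008 and 0.008 m and z of plate_d in the frame of lift_top between -0.004 and 0.068 m and x of plate_e in the frame of lift_top between -0.008 and 0.008 m and y of plate_e in the frame of lift_top between -0.008 and 0.008 m and z of plate_e in the frame of lift_top between -0.004 and 0.068 m and x of plate_f in the frame of lift_top between -0.008 and 0.008 m and y of plate_f in the frame of lift_top between -0.008 and 0.008 m and z of plate_f in the frame of lift_top between -0.004 and 0.068 m and value of joint gate above 0.3 rad and contact force between the fingers and plate_a below 0.05 N and contact force between the fingers and plate_b below 0.05 N and contact force between the fingers and plate_c below 0.05 N and contact force between the fingers and plate_d below 0.05 N and contact force between the fingers and plate_e below 0.05 N and contact force between the fingers and plate_f below 0.05 N), for 0.3 s.
2. the gate is shut on its catch (value of joint gate below 0.03 rad), for 0.2 s.
At the end, for the whole second after the job is handed in: All plates lie flat (0.08 rad) and still on the sunk platform (over 35 mm), within 8 mm of its centre in x and y; gate shut (below 0.03 rad); the emptied tray sits on the other, 33 to 41.5 mm above it, centres within 7 mm, parallel within 0.05 rad, level within 0.04 rad, at rest (x of plate_a in the frame of lift_top between -0.008 and 0.008 m and y of plate_a in the frame of lift_top between -0.008 and 0.008 m and z of plate_a in the frame of lift_top between -0.004 and 0.068 m and angle between each of plate_a, plate_b, plate_c, plate_d, plate_e, plate_f's own z axis and vertical below 0.08 rad and linear speed of each of plate_a, plate_b, plate_c, plate_d, plate_e, plate_f below 0.03 m/s and x of plate_b in the frame of lift_top between -0.008 and 0.008 m and y of plate_b in the frame of lift_top between -0.008 and 0.008 m and z of plate_b in the frame of lift_top between -0.004 and 0.068 m and x of plate_c in the frame of lift_top between -0.008 and 0.008 m and y of plate_c in the frame of lift_top between -0.008 and 0.008 m and z of plate_c in the frame of lift_top between -0.004 and 0.068 m and x of plate_d in the frame of lift_top between -0.008 and 0.008 m and y of plate_d in the frame of lift_top between -0.008 and 0.008 m and z of plate_d in the frame of lift_top between -0.004 and 0.068 m and x of plate_e in the frame of lift_top between -0.008 and 0.008 m and y of plate_e in the frame of lift_top between -0.008 and 0.008 m and z of plate_e in the frame of lift_top between -0.004 and 0.068 m and x of plate_f in the frame of lift_top between -0.008 and 0.008 m and y of plate_f in the frame of lift_top between -0.008 and 0.008 m and z of plate_f in the frame of lift_top between -0.004 and 0.068 m and z of tray_full in the frame of tray_empty between 0.033 and 0.0415 m and horizontal distance between tray_full and tray_empty below 0.007 m and angle between the x axis of tray_full and the x axis of tray_empty, either way round below 0.05 rad and angle between each of tray_empty, tray_full's own z axis and vertical below 0.04 rad and linear speed of tray_full below 0.02 m/s and value of joint gate below 0.03 rad and value of joint lift above 0.035 m); the robot touches nothing.
It fails at once if the star knob on the bench is pushed more than 4 cm away (distance of star_knob_a from where it was at the start of the episode above 0.04 m).
It fails at once if the hex bolt on the bench is pushed more than 4 cm away (distance of hex_bolt_a from where it was at the start of the episode above 0.04 m).
It fails at once if the wing nut on the bench is pushed more than 4 cm away (distance of wing_nut_a from where it was at the start of the episode above 0.04 m).
Of plate_a, plate_b, plate_c, plate_d, plate_e, plate_f only 4 to 6 are there at a start; the rules pass over those that are not, and their reading is None.
At some moment in a run one of tray_empty may be knocked a few centimetres aside while the robot is not near it.
Once in a run the grip may slacken for a moment while it holds something.
It also fails if it takes over 210 s, if anything falls off the work surface, if the arm or the gripper's body presses on something with over 40 N, if the wrist force passes 120 N, or if a joint passes its speed limit or range.

ROBOT

A 6-joint arm with a two-finger parallel gripper is mounted at the origin on a cart in front of the work surface, level with it; the furniture and walls round the work are solid. World frame = base frame: x ahead of the robot, y to its left, z up, the work surface at z = 0. Lengths are in m, angles in degrees, forces in N, time in s.
With the tool pointing down it reaches from about 0.25 to 0.725 m from the base axis. Payload 9.7 kg.
Tool frame: the origin (TCP) lies at the very end of the fingers, on their centre line; the grasp point (between the pads) lies grasp_offset behind it (grasp_offset is the distance from the TCP to the grasp point, in m); z points along the fingers, y is the line along which they close (so a half turn about z gives the same grasp; the last joint's range is limited). The gripper opens to 85 mm and grips with 20 to 120 N. Pads are 22 mm wide; open, the fingers measure 114 mm over their backs; the gripper's body (76 mm by 85 mm) begins 54 mm behind the grasp point. The pads swing forward as they close: fully open they stand 13 mm farther back than shut.
Start: joints at [70.875, 4.979, 10.078, 95.1, 0, 90], TCP at [0.18, 0.52, 0.231] pointing down, gripper open.
Joint ranges: [-179.16, 179.16], [-48.56, 103.87], [-65.8, 70.77], [-126.05, 130.52], [-82.76, 87.17], [-180, 180]. Speed limits (degrees/s): [127.2, 127.2, 147.25, 180, 180, 180].

INTERFACE

Orientations are given as [roll, pitch, yaw] about the fixed x, y, z axes, in that order (R = Rz(yaw) Ry(pitch) Rx(roll)).
In Python, from workcell import get_obs, camera, calibration, job_done, recognise, cut_out, mark_of, grasp_offset gives the robot as it stands.
- The arm moves only by the tool servo_tool, never from a script. Its argument "moves" is a list of rows, each a list of 3 entries, a list of its own where there are three numbers: the turn, a rotation vector about the tool's x, y, z in degrees, then the shift along the tool's x, y, z in m, then the opening in per cent of the stroke, from 0 (shut) to 100 (fully open). In form: [[[ax, ay, az], [x, y, z], claw], ...]. A call has 1 to 12 rows; each row shifts and turns the commanded pose from where the row before left it, along the tool's axes as they then stand; what a row does not reach is not made up. A row lasts 1/10 s, in which the tool goes at most 50 mm and 8.59 degrees, less where a joint would pass 70% of its speed; a pose out of reach is approached as far as the arm can. A call is refused whole if a number of a shift passes 0.05 or a number of a turn 8.59, either way. A call with a gripper value outside its range is refused whole. The fingers move at their own pace and stop on an object; "force" is the grip in N (left out, the last holds). Time passes only in rows, so rows that do not move let the fingers close. It gives the time, the measured TCP pose, the force, the opening and the grip force at its end, in the units of the state.
- get_obs(): the state, without advancing time (a new reading comes with each control period).
- camera(name): name is "scene" or "top" or "wrist"; returns (picture, depth): 400x640x3 uint8, red, green, blue; 400x640 float32, m along the optical axis (not along the pixel's ray), 0 where there is no reading.
- calibration(name): a dict with "camera_matrix" (3x3 intrinsics, pixels), "R" (3x3) and "t" (3): a world point X has camera coordinates R X + t. Camera axes: x right, y down, z forward; pixel columns grow to the right and rows downward; lengths in m; the calibration is good to about 2 mm. A picture is of the moment at which its call begins: read the wrist's pose just before it. calibration takes no time and is no camera call; for the wrist camera it gives the pose at the moment of the call.
- job_done(): hands the job in; it is judged then, once.
Trained networks look in the newest picture that a camera, given by its name, has taken for a name from the list of things; names that differ only in an ending like _2 or _b are one class to them, and where a whole thing is asked for, a point or a joint stands for the part that bears it (a point fixed in the world has none). Each returns a list of dicts, best first, with "score" (0 to 1); they miss things now and then, are a little off and sometimes report something else, mostly with a low value. They report only what shows in the picture. A call takes as long as a camera call. They do not tell look-alikes from the thing itself.
- recognise(name, camera): "xyz" ([x, y, z] in m, in the coordinates of the camera as it stood for that picture, good to about 4 mm: the middle of the surface that is visible of it).
- cut_out(name, camera): "mask" (400x640 bool, what is visible of it).
- mark_of(name, camera): "xyz" ([x, y, z] in m, in the coordinates of the camera as it stood for that picture, good to about 4 mm: a listed point, or the origin of a listed thing).
The state is a dict: "time": time; "q": joint angles; "qd": joint speeds; "joint_efforts": joint torques, N m; "ee_pos": TCP position; "tcp_rot": TCP orientation; "wrist_force": force on the tool from outside, world axes, zero at the start; "torque": the same for the moment, N m; "opening": finger opening in m; "grasp_force": force on a finger pad.
Only numpy, scipy, OpenCV 4.12 (cv2) and the standard library are available. Lean on these libraries where they do the work, as an engineer would, in place of code of your own. Each camera call takes 0.05 s, during which the arm holds its last target. There are 200 camera calls.

## Working session

There is one attempt and no reset: what is moved stays moved. The work goes in short steps, Python scripts to look and compute and a tool call to move; the robot and the scene stay as the last step left them, time stands still between calls to the robot, and variables do not carry over. Pictures are saved under pics/ and viewed, at most 14 in all, crops included, and the job is handed in when it is done.

Besides the shell and the picture viewer there is one more tool, called after "Emit:" as name(argument=value, ...), one argument or row to a line, values as JSON. servo_tool: Moves the arm, as the interface text tells. Its arguments: {"type":"object","properties":{"moves":{"type":"array"},"force":{"type":"number"}},"required":["moves"]}

```bash
mkdir -p pics; cat > h.py <<'E'
import numpy as np, cv2
from scipy.spatial.transform import Rotation as Ro
from workcell import *
def shot(cam):
    c=calibration(cam); im,d=camera(cam); return im,d,c
def world(c,p): return np.array(c["R"]).T@(np.array(p)-np.array(c["t"]))
def cloud(d,c):
    K=np.array(c["camera_matrix"]); v,u=np.mgrid[0:400,0:640]
    P=np.stack([(u-K[0,2])/K[0,0]*d,(v-K[1,2])/K[1,1]*d,d],-1)
    return (P-np.array(c["t"]))@np.array(c["R"])
def pix(c,X):
    p=np.array(c["camera_matrix"])@(np.array(c["R"])@np.array(X)+np.array(c["t"])); return p[:2]/p[2]
E
python3 - <<'E'
from h import *
o=get_obs(); print({k:np.round(v,3) for k,v in o.items()}, grasp_offset)
for cam in ["top","scene"]:
    im,d,c=shot(cam); cv2.imwrite(f"pics/{cam}0.png",im[:,:,::-1]); np.savez(f"{cam}0.npz",im=im,d=d,**{k:np.array(v) for k,v in c.items()})
    print(cam, np.round(world(c,[0,0,0]),3))
    for n in ["plate_a","tray_full","tray_empty","tray_full_rib","magazine_mouth","lift_top","gate_hinge","gate_edge","magazine","star_knob_a","hex_bolt_a","wing_nut_a"]:
        for r in mark_of(n,cam)[:8]:
            w=world(c,r["xyz"]); print(n,round(r["score"],2),np.round(w,3),np.round(pix(c,w)))
E
```

```text
{'time': np.float64(0.0), 'q': array([7.0876e+01, 5.0130e+00, 1.0035e+01, 9.5101e+01, 1.0000e-03,
       9.0002e+01]), 'qd': array([-0.047, -0.092, -0.032, -0.095, -0.074, -0.056]), 'joint_efforts': array([-2.0000e-03, -5.2039e+01,  4.6481e+01,  1.6000e-02, -0.0000e+00,
       -0.0000e+00]), 'ee_pos': array([0.18 , 0.519, 0.231]), 'tcp_rot': array([-1.79920e+02, -1.00000e-03,  1.60875e+02]), 'wrist_force': array([-0.006, -0.469,  0.475]), 'torque': array([-0.009,  0.03 ,  0.015]), 'grasp_force': np.float64(0.0), 'opening': np.float64(0.086)} 0.0187
top [0.449 0.031 1.427]
plate_a 0.89 [0.411 0.339 0.002] [206. 271.]
plate_a 0.88 [0.441 0.04  0.016] [315. 259.]
plate_a 0.85 [0.575 0.052 0.012] [310. 210.]
plate_a 0.82 [ 0.513 -0.047  0.01 ] [346. 232.]
plate_a 0.8 [0.507 0.045 0.013] [313. 235.]
plate_a 0.71 [ 0.449 -0.047  0.016] [347. 255.]
plate_a 0.56 [ 0.68  -0.243 -0.001] [414. 171.]
tray_full 0.93 [ 0.513 -0.001 -0.002] [329. 232.]
tray_empty 0.7 [ 0.476 -0.272  0.002] [428. 244.]
tray_full_rib 0.73 [ 0.512 -0.001  0.041] [330. 232.]
tray_full_rib 0.52 [ 0.628  0.255 -0.   ] [2
[... 938 characters left out ...]
[309. 238.]
tray_empty 0.9 [ 0.478 -0.272  0.002] [341. 316.]
tray_full_rib 0.6 [ 0.501 -0.001  0.045] [307. 228.]
magazine_mouth 0.6 [0.627 0.253 0.175] [313. 136.]
lift_top 0.69 [0.628 0.255 0.165] [313. 138.]
gate_hinge 0.94 [0.609 0.306 0.175] [301. 129.]
gate_hinge 0.66 [0.629 0.251 0.166] [314. 138.]
gate_hinge 0.64 [0.571 0.054 0.011] [322. 218.]
gate_hinge 0.52 [ 0.625  0.253 -0.001] [313. 180.]
gate_edge 0.89 [0.522 0.328 0.174] [273. 131.]
gate_edge 0.35 [ 0.741 -0.033  0.   ] [384. 223.]
magazine 0.73 [0.624 0.253 0.004] [312. 178.]
star_knob_a 0.39 [0.722 0.087 0.003] [360. 200.]
hex_bolt_a 0.38 [ 0.741 -0.031 -0.003] [384. 224.]
wing_nut_a 0.44 [ 0.738  0.03  -0.001] [373. 211.]
```

```bash
python3 - <<'E'
import cv2
im=cv2.imread("pics/top0.png"); cv2.imwrite("pics/top0c.png",cv2.resize(im[120:320,150:510],(800,444),interpolation=cv2.INTER_CUBIC))
E
```

```text
(no output)
```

View pics/top0c.png

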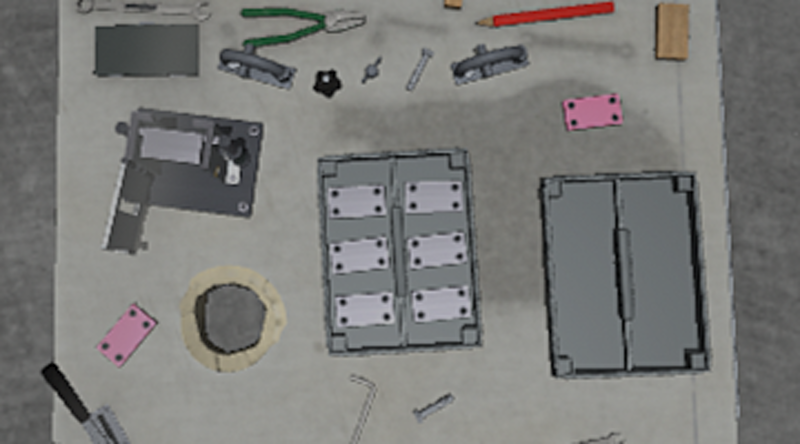

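View pics/scene0.png

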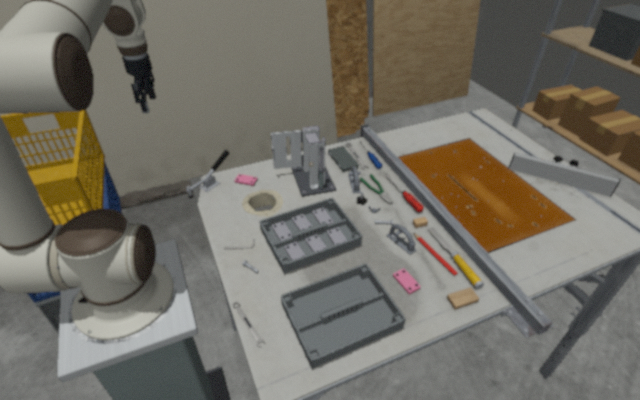

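Six grey plates are in the middle tray: crop rows 200, 252 and 308, columns 360 and 437. The look-alikes are the two pink ones, at crop (595,112) and (127,335) outside the tray. The empty tray is at (625,275) and the magazine, gate open toward −x, at (170,145). I'll turn the tool first, then fly above the tray.

Emit:
servo_tool(
  moves=[
    [[0, 0, 8], [0, 0, -0.02], 100],
    [[0, 0, 8], [0, 0, -0.02], 100],
    [[0, 0, 8], [0, 0, -0.02], 100],
    [[0, 0, 8], [0, 0, -0.02], 100],
    [[0, 0, 8], [0, 0, -0.02], 100],
    [[0, 0, 8], [0, 0, 0], 100],
    [[0, 0, 8], [0, 0, 0], 100],
    [[0, 0, 8], [0, 0, 0], 100],
    [[0, 0, 6.9], [0, 0, 0], 100],
  ],
)

```text
time: 2.2
ee_pos: [0.1802, 0.5197, 0.3313]
tcp_rot: [180.0, -0.0, 89.7]
wrist_force: [-0.5, -0.5, -0.2]
opening: 0.0855
grasp_force: 0.0
```

Emit:
servo_tool(
  moves=[
    [[0, 0, 0], [-0.025, 0.026, 0], 65],
    [[0, 0, 0], [-0.025, 0.026, 0], 65],
    [[0, 0, 0], [-0.025, 0.026, 0], 65],
    [[0, 0, 0], [-0.025, 0.026, 0], 65],
    [[0, 0, 0], [-0.025, 0.026, 0], 65],
    [[0, 0, 0], [-0.025, 0.026, 0], 65],
    [[0, 0, 0], [-0.025, 0.026, 0], 65],
    [[0, 0, 0], [-0.025, 0.026, 0], 65],
    [[0, 0, 0], [-0.025, 0.026, 0], 65],
    [[0, 0, 0], [-0.025, 0.026, 0], 65],
    [[0, 0, 0], [0, 0, 0], 65],
    [[0, 0, 0], [0, 0, 0], 65],
  ],
)

```text
time: 3.4
ee_pos: [0.4404, 0.2691, 0.3312]
tcp_rot: [-180.0, -0.0, 89.9]
wrist_force: [-0.6, -0.1, -0.2]
opening: 0.0555
grasp_force: 0.0
```

```bash
python3 - <<'E'
from h import *
o=get_obs(); print(o["time"],o["ee_pos"],o["tcp_rot"],o["opening"])
im,d,c=shot("wrist"); cv2.imwrite("pics/w0.png",im[:,:,::-1]); np.savez("w0.npz",im=im,d=d,**{k:np.array(v) for k,v in c.items()})
print(world(c,[0,0,0]),np.round(c["R"],2))
E
```

```text
3.4 [0.44042418 0.26905774 0.33117328] [-1.79979588e+02 -2.01654122e-03  8.98672385e+01] 0.05548248252222483
[0.44130705 0.33899695 0.47467806] [[ 1.   -0.    0.  ]
 [-0.   -0.96  0.27]
 [-0.   -0.27 -0.96]]
```

View pics/w0.png

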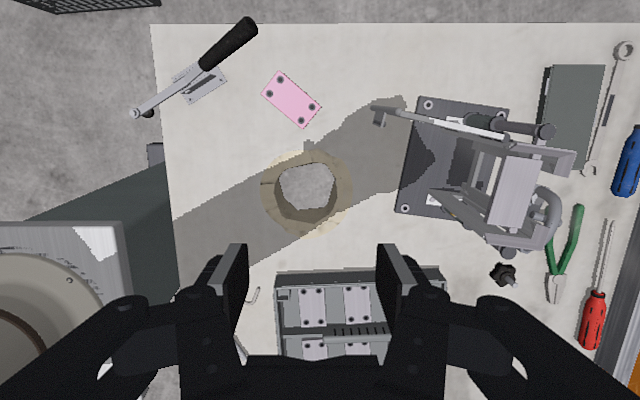

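The wrist picture shows the pink look-alike at (292,98), the magazine at (480,170) with its gate open at (450,125), and the tray's top at (350,320). I'll go above the magazine and look again.

Emit:
servo_tool(
  moves=[
    [[0, 0, 0], [0, 0.03, -0.01], 65],
    [[0, 0, 0], [0, 0.03, -0.01], 65],
    [[0, 0, 0], [0, 0.03, -0.01], 65],
    [[0, 0, 0], [0, 0.03, -0.01], 65],
    [[0, 0, 0], [0, 0.03, 0], 65],
    [[0, 0, 0], [0, 0, 0], 65],
    [[0, 0, 0], [0, 0, 0], 65],
  ],
)

```text
time: 4.15
ee_pos: [0.5901, 0.2707, 0.3699]
tcp_rot: [-179.9, 0.0, 90.0]
wrist_force: [0.1, 0.2, 0.5]
opening: 0.0552
grasp_force: 0.0
```

```bash
python3 - <<'E'
from h import *
o=get_obs(); print(o["time"],o["ee_pos"],o["tcp_rot"])
im,d,c=shot("wrist"); cv2.imwrite("pics/w1.png",im[:,:,::-1]); np.savez("w1.npz",im=im,d=d,**{k:np.array(v) for k,v in c.items()})
for n in ["magazine_mouth","lift_top","gate_hinge","gate_edge","magazine"]:
        for r in mark_of(n,"wrist")[:2]:
            w=world(c,r["xyz"]); print(n,round(r["score"],2),np.round(w,4),np.round(pix(c,w)))
for r in cut_out("lift_top","wrist")[:2]:
    m=r["mask"]; P=cloud(d,c)[m]; print(r["score"],m.sum(),np.percentile(P,[2,50,98],axis=0).round(4))
E
```

```text
4.15 [0.59011596 0.27069864 0.36985977] [-1.79883655e+02  3.76204350e-02  9.00299776e+01]
magazine_mouth 0.78 [0.6247 0.2543 0.1751] [346. 187.]
lift_top 0.68 [0.5755 0.0502 0.0049] [303. 283.]
lift_top 0.65 [0.6252 0.2561 0.1672] [346. 184.]
gate_hinge 0.86 [0.6055 0.3055 0.1747] [327. 136.]
gate_edge 0.68 [0.5302 0.3254 0.1746] [248. 115.]
magazine 0.57 [6.253e-01 2.554e-01 2.000e-04] [335. 158.]
0.91 2718 [[0.6085 0.1948 0.0828]
 [0.6301 0.2597 0.1658]
 [0.6513 0.3152 0.1681]]
```

View pics/w1.png

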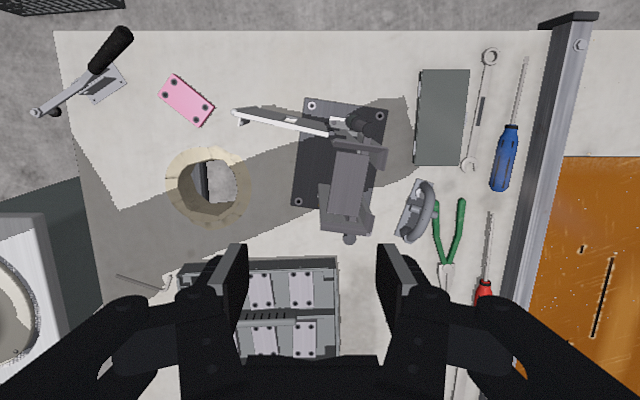

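The wrist picture shows the magazine's platform at (347,185), its gate at (280,122), and the tray at (270,310). Next I'll fit the orientations from the clouds.

```bash
python3 - <<'E'
from h import *
def rect(P,tag):
    r=cv2.minAreaRect((P[:,:2]*1000).astype(np.float32)); print(tag,len(P),np.round(r[0],1),np.round(r[1],1),round(r[2],1))
for f in ["w1","top0"]:
    z=np.load(f+".npz"); P=cloud(z["d"],z); print(f)
    def comp(m,lo,tag):
        m=cv2.morphologyEx(m.astype(np.uint8),cv2.MORPH_OPEN,np.ones((2,2)))
        n,L,s,_=cv2.connectedComponentsWithStats(m,connectivity=4)
        for i in range(1,n):
            if s[i,4]>lo: rect(P[L==i],tag+" z%.4f"%np.median(P[L==i][:,2]))
    X,Y,Z=P[...,0],P[...,1],P[...,2]
    near=(abs(X-.62)<.13)&(abs(Y-.255)<.12)
    comp(near&(abs(Z-.166)<.004),60,"platform")
    comp(near&(Z>.170)&(Z<.19),30,"rim")
    b=near&(Z>.006)&(Z<.03); comp(b,200,"base")
    if f=="top0":
        im=z["im"].astype(int)
        tr=(abs(X-.51)<.14)&(abs(Y)<.12)
        comp(tr&(abs(Z-.024)<.0045),60,"plate")
        comp(tr&(Z>.03)&(Z<.06),300,"tray")
        t2=(abs(X-.475)<.16)&(abs(Y+.27)<.13)
        comp(t2&(Z>.03)&(Z<.06),300,"tray2")
E
```

```text
w1
platform z0.1670 228 [661.5 301.2] [20.2 46.7] 69.6
platform z0.1658 2132 [635.5 272.3] [ 70.1 147.4] 7.6
platform z0.1673 126 [623.8 228.1] [ 17.5 234.6] 15.6
rim z0.1725 551 [545.2 311.6] [ 23.  138.5] 77.3
rim z0.1811 583 [642.3 283.7] [ 40.2 148. ] 57.1
rim z0.1805 736 [640.9 234.8] [ 85.1 218.1] 3.9
base z0.0206 1111 [674.1 303.9] [162.  131.4] 3.0
base z0.0112 1791 [637.  308.5] [ 49.9 122.3] 80.9
base z0.0109 2553 [609.5 255.4] [163.7  82.5] 81.7
base z0.0105 339 [649.9 268.2] [ 34.6 183.6] 28.4
top0
platform z0.1649 300 [558.4 150.5] [319.2  54.6] 57.1
rim z0.1771 117 [647.8 286.8] [75.8 30.4] 2.2
rim z0.1783 83 [623.3 213.5] [51.5 19.8] 5.2
base z0.0181 263 [740.6 309.7] [ 13.6 128.3] 0.7
base z0.0102 1076 [579.5 143.5] [310.5 149. ] 66.3
plate z0.0236 304 [535.6 -11. ] [ 69.2 180.4] 43.0
plate z0.0235 270 [569.7  46.9] [68.6 35.5] 89.5
plate z0.0240 271 [498.5 -20.4] [ 48.7 135.2] 24.1
plate z0.0232 289 [503.2  44.3] [37.7 69.3] 5.7
plate z0.0236 250 [440.2 -29.6] [ 37.6 120.1] 4.8
plate z0.0237 241 [436.8  36.8] [37.5 62.9] 3.5
tray z0.0384 879 [507.1  -5.2] [248.  191.2] 2.6
tray2 z0.0419 1008 [ 470.1 -175.7] [246.8 415.4] 1.7
```

```bash
cat >> h.py <<'E'
def plane(c,uv,z):
    K=np.array(c["camera_matrix"]);R=np.array(c["R"]);o=-R.T@np.array(c["t"])
    r=np.c_[(uv[:,0]-K[0,2])/K[0,0],(uv[:,1]-K[1,2])/K[1,1],np.ones(len(uv))]@R
    return o+r*((z-o[2])/r[:,2])[:,None]
def comps(c,m,z,lo,tag,k=3):
    m=cv2.morphologyEx(m.astype(np.uint8),cv2.MORPH_OPEN,np.ones((k,k)))
    n,L,s,_=cv2.connectedComponentsWithStats(m,connectivity=4); out=[]
    for i in range(1,n):
        if s[i,4]<lo: continue
        v,u=np.where(L==i); Q=plane(c,np.c_[u,v].astype(float),z)*1000
        r=cv2.minAreaRect(Q[:,:2].astype(np.float32)); a=r[2] if r[2]<45 else r[2]-90
        print(tag,s[i,4],"rect",np.round(r[0],1),np.round(r[1],1),round(a,1),"mean",Q[:,:2].mean(0).round(1)); out.append((r,Q))
    return out
E
python3 - <<'E'
from h import *
for f in ["w1","top0"]:
    z=np.load(f+".npz"); P=cloud(z["d"],z); print(f)
    X,Y,Z=P[...,0],P[...,1],P[...,2]; g=z["im"].astype(int).mean(2)
    near=(abs(X-.62)<.13)&(abs(Y-.255)<.12)
    comps(z,near&(abs(Z-.166)<.004),.165,60,"platform")
    comps(z,near&(Z>.170)&(Z<.19),.177,40,"rim",2)
    comps(z,near&(Z>.006)&(Z<.016),.011,200,"base")
    tr=(abs(X-.51)<.14)&(abs(Y)<.12)
    print("bright",g[tr&(abs(Z-.024)<.004)].mean(), g[tr&(abs(Z-.012)<.004)].mean())
    comps(z,tr&(abs(Z-.024)<.006)&(g>150),.024,60,"plate",2)
    comps(z,tr&(Z>.008)&(Z<.06),.046,300,"tray")
    t2=(abs(X-.475)<.16)&(abs(Y+.27)<.13)
    comps(z,t2&(Z>.008)&(Z<.06),.046,300,"tray2")
E
```

```text
w1
platform 212 rect [647.  307.8] [13.8 18.7] 2.2 mean [646.8 309.2]
platform 2108 rect [626.3 253.2] [76.4 34.2] -8.4 mean [626.9 255.5]
platform 122 rect [629.9 194.4] [14.  11.6] 0.0 mean [629.8 194.8]
rim 551 rect [561.  316.5] [ 6.3 95.8] -13.5 mean [560.  316.8]
rim 583 rect [637. 287.] [23.2 55. ] -9.4 mean [644.1 290.4]
rim 736 rect [627.2 218.5] [27.5 54.6] -8.1 mean [630.2 213. ]
base 1622 rect [634.5 311. ] [ 48.  119.7] -9.1 mean [634.9 319.4]
base 2514 rect [605.3 234. ] [111.   84.2] -8.8 mean [590.5 241. ]
base 335 rect [674.4 217.9] [62.2 13.9] -8.2 mean [674.7 219.3]
bright 147.14808106942647 129.860652265989
plate 741 rect [574.1  46.9] [37.2 63.6] 2.4 mean [573.9  47. ]
plate 670 rect [508.3  44.1] [37.4 62.3] 5.5 mean [508.9  44.4]
plate 665 rect [578.9 -45.5] [66.8 36.6] -0.8 mean [578.6 -44.5]
plate 556 rect [512.6 -47.3] [37.4 54.6] 5.7 mean [512.5 -47.8]
tray 9391 rect [547.1  21.3] [166.2 183.6] 2.4 mean [556.2  26.3]
tray 511 rect [404.5  88.8] [63.1 28.6] -34.6 mean [405.9  88.2]
top0
platform 62 rect [629.  275.1] [19.4 33.5] -10.0 mean [626.9 272.9]
platform 148 rect [625.1 242. ] [42.7 30.7] -12.3 mean [624.8 240.4]
rim 117 rect [632.8 285.1] [25.7 53.3] -10.8 mean [637.6 288.8]
rim 83 rect [622.9 214.7] [19.7 52.2] -0.0 mean [628.5 211.7]
base 255 rect [593.1 247.4] [50.2 58.3] -0.9 mean [592.6 249.8]
bright 149.09903121636168 114.14976891969958
plate 213 rect [573.3 -47.4] [65.5 35.6] -0.9 mean [573.7 -46.4]
plate 213 rect [569.4  49.7] [62.8 35.6] -0.9 mean [569.7  48.3]
plate 231 rect [507.8 -51.3] [65.2 35.3] -0.9 mean [508.1 -50.3]
plate 230 rect [503.2  44. ] [35.6 66.3] 5.4 mean [503.4  45.2]
plate 210 rect [443.1 -48.5] [56.8 34.9] -0.9 mean [442.9 -51.8]
plate 250 rect [436.9  38.5] [35.7 67.4] 2.5 mean [436.6  36.7]
tray 5778 rect [ 5.092e+02 -3.000e-01] [242.4 186.7] 2.5 mean [509.   -1.2]
tray2 5611 rect [ 477.4 -271. ] [242.6 190.5] 1.5 mean [ 478.  -270.2]
```

```bash
cat >> h.py <<'E'
def plan(wps, start=None):
    "wps: (x,y,z,yaw,claw); prints n x row per waypoint: turn rows, then shift rows, tool axes"
    o=get_obs(); x=np.r_[o["ee_pos"],o["tcp_rot"][2]] if start is None else np.array(start,float)
    for w in wps:
        t=np.array(w[:4],float)
        dy=(t[3]-x[3]+180)%360-180
        if abs(dy)>.15: n=int(np.ceil(abs(dy)/8)); print(f"{n} x [[0,0,{-dy/n:.2f}],[0,0,0],{w[4]}]")
        a=np.deg2rad(t[3]); d=t[:3]-x[:3]
        s=np.array([np.cos(a)*d[0]+np.sin(a)*d[1], np.sin(a)*d[0]-np.cos(a)*d[1], -d[2]])
        L=np.linalg.norm(s); n=max(1,int(np.ceil(L/.04)))
        if L>1e-4: s=s/n; print(f"{n} x [[0,0,0],[{s[0]:.4f},{s[1]:.4f},{s[2]:.4f}],{w[4]}]  -> {np.round(t,3)}")
        x=t
E
python3 - <<'E'
from h import *
z=np.load("w1.npz"); P=cloud(z["d"],z); e=np.array([.5901,.2707,.3699])
m=(np.linalg.norm(P[...,:2]-e[:2],axis=-1)<.06)&(P[...,2]>.3)
Q=P[m]-e; print(len(Q),np.percentile(Q[:,2],[0,1,5,20]).round(4)); l=Q[Q[:,2]<np.percentile(Q[:,2],3)]; print(l[::15].round(3))
plan([(.571,.0475,.35,92.4,65),(.571,.0475,.08,92.4,65),(.571,.0475,.02,92.4,65)])
E
```

```text
44068 [0.0042 0.0124 0.0269 0.057 ]
[[-0.033  0.012  0.009]
 [-0.027  0.012  0.009]
 [ 0.034  0.012  0.009]
 [-0.029  0.012  0.01 ]
 [ 0.032  0.012  0.009]
 [-0.032  0.011  0.01 ]
 [ 0.028  0.012  0.011]
 [ 0.035  0.012  0.011]
 [-0.028  0.012  0.012]
 [ 0.031  0.012  0.012]
 [-0.031  0.012  0.014]
 [ 0.028  0.008  0.006]
 [ 0.033  0.012  0.014]
 [-0.03   0.012  0.014]
 [ 0.028  0.01   0.011]
 [ 0.034  0.012  0.015]
 [-0.029  0.012  0.016]
 [ 0.029  0.012  0.015]
 [ 0.035  0.012  0.015]
 [-0.028  0.012  0.016]
 [ 0.029  0.012  0.016]
 [-0.034  0.012  0.016]
 [-0.028  0.012  0.017]
 [ 0.029  0.011  0.016]
 [ 0.035  0.012  0.017]
 [-0.028  0.012  0.019]
 [ 0.028  0.012  0.018]
 [ 0.034  0.012  0.018]
 [-0.029  0.011  0.018]
 [ 0.028  0.009  0.013]
 [ 0.033  0.012  0.02 ]
 [-0.029  0.012  0.019]
 [ 0.028  0.008  0.013]
 [ 0.034  0.012  0.02 ]
 [-0.037  0.008  0.012]
 [ 0.029  0.007  0.011]
 [ 0.04   0.008  0.012]
 [-0.027  0.005  0.008]
 [ 0.04   0.008  0.013]
 [-0.027  0.008  0.014]
 [ 0.038  0.008  0.014]
 [-0.037  0.008  0.015]
 [ 0.028  0.008  0.015]
 [-0.04   0.008  0.017]
 [-0.027
[... 649 characters left out ...]
-0.001  0.014]
 [ 0.028 -0.001  0.015]
 [ 0.028 -0.001  0.016]
 [ 0.028  0.     0.019]
 [ 0.028 -0.     0.019]
 [ 0.028 -0.     0.019]
 [-0.027 -0.002  0.019]
 [-0.027 -0.003  0.018]
 [-0.027 -0.004  0.016]
 [-0.027 -0.006  0.014]
 [-0.027 -0.008  0.012]
 [ 0.028 -0.008  0.013]
 [ 0.028 -0.005  0.018]
 [-0.027 -0.008  0.014]
 [-0.027 -0.006  0.02 ]
 [ 0.028 -0.007  0.018]
 [-0.027 -0.01   0.016]
 [ 0.028 -0.01   0.019]]
1 x [[0,0,-2.40],[0,0,0],65]
6 x [[0,0,0],[-0.0368,-0.0046,0.0038],65]  -> [5.71e-01 4.80e-02 3.50e-01 9.24e+01]
7 x [[0,0,0],[0.0000,0.0000,0.0386],65]  -> [5.71e-01 4.80e-02 8.00e-02 9.24e+01]
2 x [[0,0,0],[0.0000,0.0000,0.0300],65]  -> [5.71e-01 4.80e-02 2.00e-02 9.24e+01]
```

Emit:
servo_tool(
  moves=[
    [[0, 0, -2.4], [0, 0, 0], 65],
    [[0, 0, 0], [-0.0368, -0.0046, 0.004], 65],
    [[0, 0, 0], [-0.0368, -0.0046, 0.004], 65],
    [[0, 0, 0], [-0.0368, -0.0046, 0.004], 65],
    [[0, 0, 0], [-0.0368, -0.0046, 0.004], 65],
    [[0, 0, 0], [-0.0368, -0.0046, 0.004], 65],
    [[0, 0, 0], [-0.0368, -0.0046, 0.004], 65],
    [[0, 0, 0], [0, 0, 0.04], 65],
    [[0, 0, 0], [0, 0, 0.04], 65],
    [[0, 0, 0], [0, 0, 0.04], 65],
    [[0, 0, 0], [0, 0, 0.04], 65],
    [[0, 0, 0], [0, 0, 0], 65],
  ],
)

```text
time: 5.7
ee_pos: [0.5686, 0.0475, 0.1819]
tcp_rot: [-179.5, 0.0, 92.4]
wrist_force: [-0.6, 0.9, -1.1]
opening: 0.0557
grasp_force: 0.0
```

```bash
python3 - <<'E'
from h import *
o=get_obs(); print(o["time"],o["ee_pos"],o["tcp_rot"])
im,d,c=shot("wrist"); cv2.imwrite("pics/w2.png",im[:,:,::-1]); np.savez("w2.npz",im=im,d=d,**{k:np.array(v) for k,v in c.items()})
P=cloud(d,c);X,Y,Z=P[...,0],P[...,1],P[...,2]; g=im.astype(int).mean(2)
tr=(abs(X-.51)<.14)&(abs(Y)<.12)
comps(c,tr&(abs(Z-.024)<.006)&(g>150),.024,200,"plate",2)
comps(c,tr&(abs(Z-.024)<.004),.024,200,"plateZ",2)
plan([(.571,.0475,.04,92.4,65),(.571,.0475,.01,92.4,65)])
E
```

```text
5.7 [0.56855034 0.04749776 0.18187496] [-1.79505119e+02  1.81624741e-02  9.23747501e+01]
plate 2280 rect [578.1 -45.1] [37.6 69.4] 0.1 mean [578.1 -44.1]
plate 1209 rect [520.  -48.1] [26.7 68.1] 0.5 mean [520.7 -49.5]
plate 1480 rect [446.7 -52.1] [37.6 57.7] 4.8 mean [444.4 -46.8]
plateZ 3350 rect [507.9  48.6] [38.5 70.2] 5.8 mean [507.7  49.7]
plateZ 3304 rect [573.6  50.6] [37.9 69.7] 2.2 mean [573.6  52.1]
plateZ 3354 rect [442.   43.1] [39.4 70.3] 3.6 mean [441.9  44.1]
plateZ 516 rect [421.5  30.6] [61.5 64.3] 2.5 mean [404.4  19.5]
plateZ 522 rect [543.5   7.4] [166.7   5.8] 0.4 mean [544.6   7.2]
plateZ 400 rect [399. -51.] [21.8 79.4] 18.6 mean [400.8 -52.1]
plateZ 2643 rect [578.  -43.9] [38.  71.8] 0.1 mean [578.1 -43.2]
plateZ 2006 rect [447.2 -47.4] [39.4 67.2] 4.8 mean [444.5 -41. ]
plateZ 1481 rect [512.9 -47.2] [38.2 69.7] 6.2 mean [520.1 -47.2]
plateZ 485 rect [558.5 -86.1] [109.4   5.7] 2.6 mean [558.3 -85.8]
4 x [[0,0,0],[-0.0000,0.0003,0.0365],65]  -> [5.71e-01 4.80e-02 4.00e-02 9.24e+01]
1 x [[0,0,0],[0.0000,0.0000,0.0300],65]  -> [5.71e-01 4.80e-02 1.00e-02 9.24e+01]
```

View pics/w2.png

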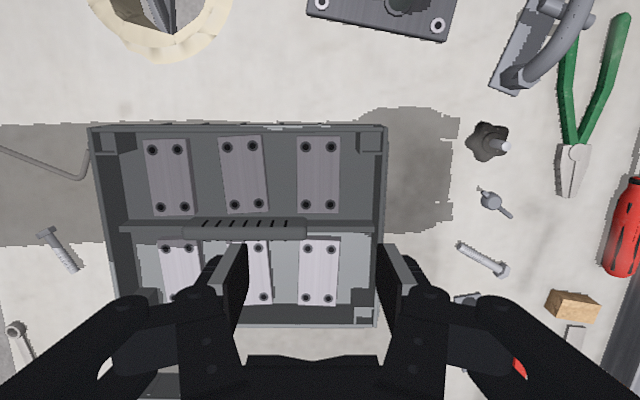

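The close view shows the six plates in their tray slots, upper row near (168,178), (243,175) and (318,175), lower row near (180,270), (258,270) and (320,270). The fits match 38 × 70 mm. I'll take the first plate, at (0.573, 0.0495).

Emit:
servo_tool(
  moves=[
    [[0, 0, 0], [0.002, 0.0045, 0.036], 65],
    [[0, 0, 0], [0, 0, 0.036], 65],
    [[0, 0, 0], [0, 0, 0.036], 65],
    [[0, 0, 0], [0, 0, 0.034], 65],
    [[0, 0, 0], [0, 0, 0.015], 65],
    [[0, 0, 0], [0, 0, 0.015], 65],
    [[0, 0, 0], [0, 0, 0], 65],
  ],
)

```text
time: 6.45
ee_pos: [0.5763, 0.0499, 0.0154]
tcp_rot: [-180.0, 0.0, 92.4]
wrist_force: [-1.1, 0.5, 0.2]
opening: 0.0554
grasp_force: 0.0
```

Emit:
servo_tool(
  moves=[
    [[0, 0, 0], [0, 0, 0], 30],
    [[0, 0, 0], [0, 0, 0], 20],
    [[0, 0, 0], [0, 0, 0], 20],
    [[0, 0, 0], [0, 0, 0], 20],
    [[0, 0, 0], [0, 0, 0], 20],
  ],
  force=60,
)

```text
time: 6.95
ee_pos: [0.5772, 0.05, 0.0176]
tcp_rot: [179.8, -0.0, 92.4]
wrist_force: [-2.7, 0.5, 7.3]
opening: 0.0357
grasp_force: 60.3
```

Emit:
servo_tool(
  moves=[
    [[0, 0, 0], [0, 0, -0.02], 20],
    [[0, 0, 0], [0, 0, -0.04], 20],
    [[0, 0, 0], [0, 0, -0.04], 20],
    [[0, 0, 0], [0, 0, -0.04], 20],
    [[0, 0, 0], [0, 0, -0.04], 20],
    [[0, 0, 0], [0, 0, -0.04], 20],
    [[0, 0, 5.5], [0, 0, 0], 20],
    [[0, 0, 5.4], [0, 0, 0], 20],
    [[0, 0, 0], [0, 0, 0], 20],
  ],
)

```text
time: 7.85
ee_pos: [0.5763, 0.0499, 0.2362]
tcp_rot: [179.9, -0.0, 81.4]
wrist_force: [0.6, 0.0, -3.4]
opening: 0.0356
grasp_force: 60.9
```

```bash
python3 - <<'E'
from h import *
o=get_obs(); print({k:np.round(o[k],4) for k in ["time","ee_pos","tcp_rot","opening","grasp_force","wrist_force"]})
im,d,c=shot("wrist"); cv2.imwrite("pics/w3.png",im[:,:,::-1]);
plan([(.626,.254,.238,81.5,20),(.626,.254,.19,81.5,20)])
E
```

```text
{'time': np.float64(7.85), 'ee_pos': array([0.5763, 0.0499, 0.2362]), 'tcp_rot': array([ 1.799259e+02, -1.950000e-02,  8.139520e+01]), 'opening': np.float64(0.0356), 'grasp_force': np.float64(60.9479), 'wrist_force': array([ 0.5725,  0.0156, -3.4061])}
6 x [[0,0,0],[0.0349,0.0032,-0.0004],20]  -> [ 0.626  0.254  0.238 81.5  ]
2 x [[0,0,0],[0.0000,0.0000,0.0240],20]  -> [ 0.626  0.254  0.19  81.5  ]
```

View pics/w3.png

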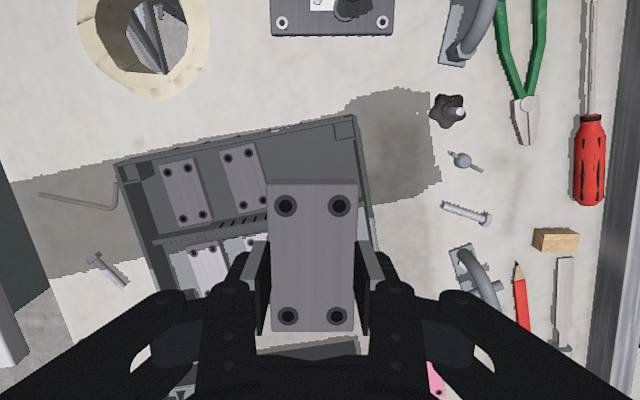

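The plate hangs squarely between the pads, image (310,255). I'll measure its offset in the hand.

```bash
cat >> h.py <<'E'
def hand():
    o=get_obs(); im,d,c=shot("wrist"); P=cloud(d,c)
    R=Ro.from_euler("xyz",o["tcp_rot"],degrees=True).as_matrix(); T=(P-o["ee_pos"])@R
    m=(abs(T[...,0])<.06)&(abs(T[...,1])<.0178)&(T[...,2]>-.025)&(T[...,2]<.03)
    Q=T[m]; zt=np.median(Q[:,2]); Q=Q[abs(Q[:,2]-zt)<.003]; x=np.percentile(Q[:,0],[.5,99.5])
    A=np.polyfit(Q[:,0],Q[:,2],1)[0]
    r=cv2.minAreaRect((Q[:,:2]*1000).astype(np.float32))
    print("hand: top z(tool) %.4f x range %s len %.4f centre %.4f tilt %.3f rect %s open %.4f F %.0f t %.1f"%(zt,x.round(4),x[1]-x[0],x.mean(),A,np.round(r[1],1),o["opening"],o["grasp_force"],o["time"]))
    print("ee",o["ee_pos"].round(4),o["tcp_rot"].round(1))
    return zt,x.mean()
E
python3 - <<'E'
from h import *
hand()
E
```

```text
hand: top z(tool) -0.0071 x range [-0.0325  0.0367] len 0.0692 centre 0.0021 tilt 0.002 rect [35.6 71. ] open 0.0359 F 61 t 7.9
ee [0.5762 0.0499 0.2359] [180.   -0.   81.6]
```

```bash
python3 - <<'E'
from h import *
o=get_obs(); im,d,c=shot("wrist"); P=cloud(d,c)
R=Ro.from_euler("xyz",o["tcp_rot"],degrees=True).as_matrix(); T=(P-o["ee_pos"])@R
m=(abs(T[...,0])<.02)&(abs(T[...,1])>.019)&(abs(T[...,1])<.045)&(T[...,2]>-.06)&(T[...,2]<.05)
Q=T[m]; print(len(Q))
for s in (1,-1):
    q=Q[Q[:,1]*s>0]; print(np.percentile(q[:,2],[50,90,99,100]).round(4), q[np.argsort(-q[:,2])[:200:40]].round(4))
E
```

```text
11573
[-0.0543 -0.026  -0.0085 -0.0047] [[ 0.0123  0.0195 -0.0047]
 [ 0.0121  0.0209 -0.0075]
 [ 0.0115  0.0248 -0.0094]
 [ 0.0118  0.0229 -0.0111]
 [ 0.0117  0.0218 -0.0129]]
[-0.055  -0.0273 -0.0097 -0.0051] [[ 0.0115 -0.0234 -0.0051]
 [ 0.0082 -0.0267 -0.0089]
 [ 0.0117 -0.0196 -0.0108]
 [ 0.0119 -0.0235 -0.0123]
 [ 0.0084 -0.0262 -0.0141]]
```

```bash
python3 - <<'E'
from h import *
plan([(.6257,.2519,.238,81.5,20),(.6257,.2519,.198,81.5,20),(.6257,.2519,.171,81.5,20)])
E
```

```text
6 x [[0,0,0],[0.0345,0.0032,-0.0004],20]  -> [ 0.626  0.252  0.238 81.5  ]
1 x [[0,0,0],[0.0000,0.0000,0.0400],20]  -> [ 0.626  0.252  0.198 81.5  ]
1 x [[0,0,0],[0.0000,0.0000,0.0270],20]  -> [ 0.626  0.252  0.171 81.5  ]
```

Emit:
servo_tool(
  moves=[
    [[0, 0, 0], [0.0346, 0.0032, 0], 20],
    [[0, 0, 0], [0.0346, 0.0032, 0], 20],
    [[0, 0, 0], [0.0346, 0.0032, 0], 20],
    [[0, 0, 0], [0.0346, 0.0032, 0], 20],
    [[0, 0, 0], [0.0346, 0.0032, 0], 20],
    [[0, 0, 0], [0.0346, 0.0032, 0], 20],
    [[0, 0, 0], [0, 0, 0], 20],
    [[0, 0, 0], [0, 0, 0], 20],
  ],
)

```text
time: 8.8
ee_pos: [0.6257, 0.253, 0.2344]
tcp_rot: [-179.9, 0.1, 81.6]
wrist_force: [-0.6, -0.7, -3.1]
opening: 0.0354
grasp_force: 61.0
```

```bash
python3 - <<'E'
from h import *
hand(); plan([(.6257,.2519,.198,81.5,20),(.6257,.2519,.171,81.5,20)])
im,d=camera("wrist"); cv2.imwrite("pics/w4.png",im[:,:,::-1])
E
```

```text
hand: top z(tool) -0.0071 x range [-0.0325  0.0368] len 0.0693 centre 0.0021 tilt 0.002 rect [70.6 35.6] open 0.0354 F 61 t 8.8
ee [0.6257 0.253  0.2344] [-1.799e+02  1.000e-01  8.160e+01]
1 x [[0,0,0],[-0.0003,0.0000,0.0369],20]  -> [ 0.626  0.252  0.198 81.5  ]
1 x [[0,0,0],[0.0000,0.0000,0.0270],20]  -> [ 0.626  0.252  0.171 81.5  ]
```

View pics/w4.png

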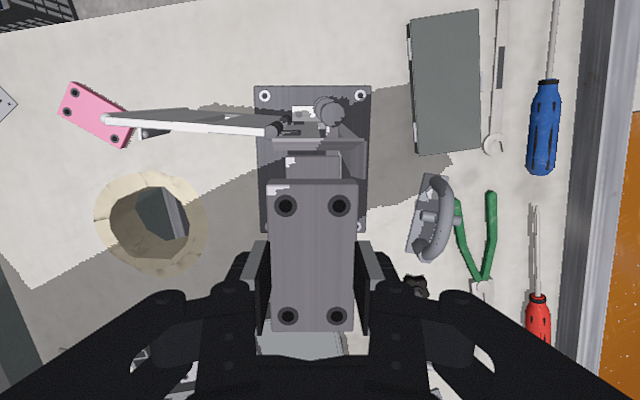

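The plate is in line with the platform strip at (312,165) behind it, so I'll lower and release.

Emit:
servo_tool(
  moves=[
    [[0, 0, 0], [-0.001, 0, 0.022], 20],
    [[0, 0, 0], [0, 0, 0.02], 20],
    [[0, 0, 0], [0, 0, 0.012], 20],
    [[0, 0, 0], [0, 0, 0.01], 20],
    [[0, 0, 0], [0, 0, 0], 20],
    [[0, 0, 0], [0, 0, 0], 20],
  ],
)

```text
time: 9.5
ee_pos: [0.6258, 0.2512, 0.1721]
tcp_rot: [180.0, -0.0, 81.5]
wrist_force: [0.3, -0.6, -2.1]
opening: 0.0356
grasp_force: 61.1
```

Emit:
servo_tool(
  moves=[
    [[0, 0, 0], [0, 0, 0.002], 20],
    [[0, 0, 0], [0, 0, 0], 48],
    [[0, 0, 0], [0, 0, 0], 55],
    [[0, 0, 0], [0, 0, 0], 60],
    [[0, 0, 0], [0, 0, 0], 60],
    [[0, 0, 0], [0, 0, -0.02], 60],
    [[0, 0, 0], [0, 0, -0.04], 60],
    [[0, 0, 0], [0, 0, -0.04], 60],
    [[0, 0, 0], [0, 0, 0], 65],
    [[0, 0, 0], [0, 0, 0], 65],
  ],
)

```text
time: 10.5
ee_pos: [0.6262, 0.2516, 0.2705]
tcp_rot: [179.9, -0.1, 81.5]
wrist_force: [0.3, 0.2, 0.1]
opening: 0.0552
grasp_force: 0.0
```

```bash
cat >> h.py <<'E'
def pile(yaw=-8.5,c0=(.626,.254)):
    im,d,c=shot("wrist"); P=cloud(d,c); a=np.deg2rad(yaw)
    q=P[...,:2]-np.array(c0); x=q@[np.cos(a),np.sin(a)]; y=q@[-np.sin(a),np.cos(a)]
    m=(abs(x)<.021)&(abs(y)<.045)&(P[...,2]<.174)&(P[...,2]>.15)
    z=np.median(P[m][:,2]); m&=abs(P[...,2]-z)<.003
    Q=np.c_[x[m],y[m]]; print("pile z %.4f n %d x %s y %s (mag frame)"%(z,m.sum(),np.percentile(Q[:,0],[1,99]).round(4),np.percentile(Q[:,1],[1,99]).round(4)))
    return im
E
python3 - <<'E'
from h import *
im=pile(); cv2.imwrite("pics/w5.png",im[:,:,::-1])
plan([(.508,.047,.235,95.5,65),(.508,.047,.06,95.5,65),(.508,.047,.011,95.5,65)])
E
```

```text
pile z 0.1674 n 4878 x [-0.0178  0.0194] y [-0.0377  0.0342] (mag frame)
2 x [[0,0,-7.01],[0,0,0],65]
6 x [[0,0,0],[-0.0320,-0.0228,0.0057],65]  -> [5.08e-01 4.70e-02 2.35e-01 9.55e+01]
5 x [[0,0,0],[0.0000,0.0000,0.0350],65]  -> [5.08e-01 4.70e-02 6.00e-02 9.55e+01]
2 x [[0,0,0],[0.0000,0.0000,0.0245],65]  -> [5.08e-01 4.70e-02 1.10e-02 9.55e+01]
```

View pics/w5.png

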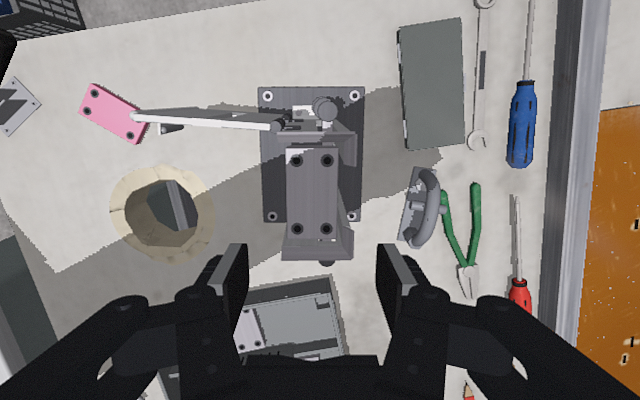

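The first plate lies flat on the platform, image (313,195), within 2 mm of centre. On to the second plate.

Emit:
servo_tool(
  moves=[
    [[0, 0, -7], [0, 0, 0], 65],
    [[0, 0, -7], [0, 0, 0], 65],
    [[0, 0, 0], [-0.032, -0.0228, 0.006], 65],
    [[0, 0, 0], [-0.032, -0.0228, 0.006], 65],
    [[0, 0, 0], [-0.032, -0.0228, 0.006], 65],
    [[0, 0, 0], [-0.032, -0.0228, 0.006], 65],
    [[0, 0, 0], [-0.032, -0.0228, 0.006], 65],
    [[0, 0, 0], [-0.032, -0.0228, 0.006], 65],
    [[0, 0, 0], [0, 0, 0.045], 65],
    [[0, 0, 0], [0, 0, 0.045], 65],
    [[0, 0, 0], [0, 0, 0.045], 65],
    [[0, 0, 0], [0, 0, 0], 65],
  ],
)

```text
time: 11.75
ee_pos: [0.5031, 0.0466, 0.091]
tcp_rot: [-179.3, -0.0, 95.5]
wrist_force: [-1.2, -0.1, -0.6]
opening: 0.0554
grasp_force: 0.0
```

```bash
cat >> h.py <<'E'
def plates():
    o=get_obs(); im,d,c=shot("wrist"); P=cloud(d,c);X,Y,Z=P[...,0],P[...,1],P[...,2]
    tr=(abs(X-.51)<.14)&(abs(Y)<.12)
    print("ee",o["ee_pos"].round(4),o["tcp_rot"].round(1),"t",o["time"])
    comps(c,tr&(abs(Z-.024)<.004),.024,1200,"plateZ",2)
E
python3 - <<'E'
from h import *
plates(); plan([(.508,.0475,.011,95.5,65)])
E
```

```text
ee [0.5031 0.0466 0.091 ] [-179.3   -0.    95.5] t 11.75
plateZ 6011 rect [441.6  43.3] [38.8 70.5] 3.7 mean [440.6  46.6]
plateZ 6315 rect [507.3  48.9] [38.  70.6] 5.9 mean [507.2  50.2]
plateZ 3079 rect [511.5 -41.7] [37.9 50.1] 5.1 mean [511.3 -40.7]
3 x [[0,0,0],[0.0001,0.0010,0.0281],65]  -> [5.08e-01 4.80e-02 1.10e-02 9.55e+01]
```

Emit:
servo_tool(
  moves=[
    [[0, 0, 0], [0.0025, 0.0035, 0.028], 65],
    [[0, 0, 0], [0, 0, 0.028], 65],
    [[0, 0, 0], [0, 0, 0.012], 65],
    [[0, 0, 0], [0, 0, 0.011], 65],
    [[0, 0, 0], [0, 0, 0], 65],
    [[0, 0, 0], [0, 0, 0], 65],
  ],
)

```text
time: 12.4
ee_pos: [0.5118, 0.0501, 0.0206]
tcp_rot: [179.9, 0.0, 95.5]
wrist_force: [0.1, 0.1, -0.5]
opening: 0.0556
grasp_force: 0.0
```

Emit:
servo_tool(
  moves=[
    [[0, 0, 0], [0, 0, 0], 30],
    [[0, 0, 0], [0, 0, 0], 20],
    [[0, 0, 0], [0, 0, 0], 20],
    [[0, 0, 0], [0, 0, 0], 20],
  ],
)

```text
time: 12.8
ee_pos: [0.5116, 0.0501, 0.021]
tcp_rot: [179.9, -0.0, 95.5]
wrist_force: [-3.6, 0.5, 7.9]
opening: 0.0342
grasp_force: 58.9
```

The grip is too high because the reading lagged the command. I'll reopen and go lower.

Emit:
servo_tool(
  moves=[
    [[0, 0, 0], [0, 0, 0], 50],
    [[0, 0, 0], [0, 0, 0], 65],
    [[0, 0, 0], [0, 0, 0], 65],
    [[0, 0, 0], [0, 0, 0], 65],
    [[0, 0, 0], [0, -0.003, 0.004], 65],
    [[0, 0, 0], [0, 0, 0.004], 65],
    [[0, 0, 0], [0, 0, 0], 65],
    [[0, 0, 0], [0, 0, 0], 65],
  ],
)

```text
time: 13.6
ee_pos: [0.5079, 0.0497, 0.011]
tcp_rot: [-180.0, 0.0, 95.5]
wrist_force: [0.7, -0.8, -0.6]
opening: 0.0555
grasp_force: 0.0
```

```bash
python3 - <<'E'
from h import *
plates(); print(get_obs()["wrist_force"])
E
```

```text
ee [0.5079 0.0497 0.011 ] [-180.     0.    95.5] t 13.6
plateZ 10315 rect [441.   53.4] [39.5 51.7] 3.7 mean [440.3  56.4]
plateZ 13556 rect [512.7  48.9] [37.9 69.6] 5.3 mean [512.5  50.6]
plateZ 1793 rect [392.7  28.4] [ 8.  59.2] 2.1 mean [392.9  30.2]
plateZ 1340 rect [624.9  46.2] [ 7.7 44. ] 2.5 mean [624.8  47.1]
[ 0.40462587 -0.01001103 -0.46722636]
```

Emit:
servo_tool(
  moves=[
    [[0, 0, 0], [0, 0.004, 0], 55],
    [[0, 0, 0], [0, 0, 0], 30],
    [[0, 0, 0], [0, 0, 0], 20],
    [[0, 0, 0], [0, 0, 0], 20],
    [[0, 0, 0], [0, 0, 0], 20],
  ],
)

```text
time: 14.15
ee_pos: [0.5128, 0.0502, 0.0118]
tcp_rot: [179.9, -0.0, 95.5]
wrist_force: [1.8, -0.3, 4.3]
opening: 0.0364
grasp_force: 60.8
```

Emit:
servo_tool(
  moves=[
    [[0, 0, 0], [0, 0, -0.02], 20],
    [[0, 0, 0], [0, 0, -0.04], 20],
    [[0, 0, 0], [0, 0, -0.04], 20],
    [[0, 0, 0], [0, 0, -0.04], 20],
    [[0, 0, 0], [0, 0, -0.04], 20],
    [[0, 0, 0], [0, 0, -0.045], 20],
    [[0, 0, 7], [0, 0, 0], 20],
    [[0, 0, 7], [0, 0, 0], 20],
    [[0, 0, 0], [0, 0, 0], 20],
    [[0, 0, 0], [0, 0, 0], 20],
  ],
)

```text
time: 15.15
ee_pos: [0.5117, 0.0501, 0.2354]
tcp_rot: [-179.9, 0.0, 81.7]
wrist_force: [0.9, -0.3, -1.6]
opening: 0.0362
grasp_force: 61.0
```

```bash
cat >> h.py <<'E'
def bring(zt,cx,c0=(.626,.2545),top=.1675):
    # plate bottom is zt+.012 along tool z below TCP
    x,y=np.array(c0)-cx*np.array([np.cos(np.deg2rad(81.5)),np.sin(np.deg2rad(81.5))])
    plan([(x,y,.238,81.5,20),(x,y,.188+zt+.012,81.5,20),(x,y,top+zt+.012,81.5,20)])
E
python3 - <<'E'
from h import *
bring(*hand())
E
```

```text
hand: top z(tool) -0.0129 x range [-0.0342  0.0346] len 0.0688 centre 0.0002 tilt 0.001 rect [70.3 35.6] open 0.0362 F 61 t 15.2
ee [0.5117 0.0501 0.2354] [-179.9    0.    81.7]
1 x [[0,0,0.16],[0,0,0],20]
6 x [[0,0,0],[0.0365,0.0138,-0.0004],20]  -> [ 0.626  0.254  0.238 81.5  ]
2 x [[0,0,0],[0.0000,0.0000,0.0254],20]  -> [ 0.626  0.254  0.187 81.5  ]
1 x [[0,0,0],[0.0000,0.0000,0.0205],20]  -> [ 0.626  0.254  0.167 81.5  ]
```

Emit:
servo_tool(
  moves=[
    [[0, 0, 0.2], [0, 0, 0], 20],
    [[0, 0, 0], [0.0365, 0.0138, 0], 20],
    [[0, 0, 0], [0.0365, 0.0138, 0], 20],
    [[0, 0, 0], [0.0365, 0.0138, 0], 20],
    [[0, 0, 0], [0.0365, 0.0138, 0], 20],
    [[0, 0, 0], [0.0365, 0.0138, 0], 20],
    [[0, 0, 0], [0.0365, 0.0138, 0], 20],
    [[0, 0, 0], [0, 0, 0], 20],
    [[0, 0, 0], [0, 0, 0.02], 20],
    [[0, 0, 0], [0, 0, 0.02], 20],
    [[0, 0, 0], [0, 0, 0], 20],
    [[0, 0, 0], [0, 0, 0], 20],
  ],
)

```text
time: 16.4
ee_pos: [0.6268, 0.2535, 0.1966]
tcp_rot: [-180.0, 0.0, 81.3]
wrist_force: [-0.4, -0.3, -0.8]
opening: 0.0363
grasp_force: 61.2
```

```bash
python3 - <<'E'
from h import *
bring(*hand())
E
```

```text
hand: top z(tool) -0.0127 x range [-0.0343  0.0346] len 0.0689 centre 0.0002 tilt 0.002 rect [70.4 35.6] open 0.0363 F 61 t 16.4
ee [0.6268 0.2535 0.1966] [-180.     0.    81.3]
1 x [[0,0,-0.22],[0,0,0],20]
2 x [[0,0,0],[0.0002,-0.0006,-0.0203],20]  -> [ 0.626  0.254  0.238 81.5  ]
2 x [[0,0,0],[0.0000,0.0000,0.0254],20]  -> [ 0.626  0.254  0.187 81.5  ]
1 x [[0,0,0],[0.0000,0.0000,0.0205],20]  -> [ 0.626  0.254  0.167 81.5  ]
```

Emit:
servo_tool(
  moves=[
    [[0, 0, 0], [0.0006, -0.001, 0.015], 20],
    [[0, 0, 0], [0, 0, 0.014], 20],
    [[0, 0, 0], [0, 0, 0], 20],
    [[0, 0, 0], [0, 0, 0], 48],
    [[0, 0, 0], [0, 0, 0], 55],
    [[0, 0, 0], [0, 0, 0], 60],
    [[0, 0, 0], [0, 0, 0], 60],
    [[0, 0, 0], [0, 0, -0.02], 60],
    [[0, 0, 0], [0, 0, -0.04], 60],
    [[0, 0, 0], [0, 0, -0.04], 60],
    [[0, 0, 0], [0, 0, 0], 65],
    [[0, 0, 0], [0, 0, 0], 65],
  ],
)

```text
time: 17.65
ee_pos: [0.6267, 0.255, 0.2687]
tcp_rot: [179.9, -0.1, 81.3]
wrist_force: [-0.2, 0.9, -1.5]
opening: 0.0557
grasp_force: 0.0
```

```bash
python3 - <<'E'
from h import *
pile(); print(get_obs()["ee_pos"])
plan([(.442,.0445,.235,93.5,65),(.442,.0445,.08,93.5,65),(.442,.0445,.011,93.5,65)])
E
```

```text
pile z 0.1681 n 4918 x [-0.0183  0.0189] y [-0.0377  0.0349] (mag frame)
[0.62639839 0.25482004 0.26711653]
2 x [[0,0,-6.11],[0,0,0],65]
8 x [[0,0,0],[-0.0248,-0.0246,0.0040],65]  -> [4.42e-01 4.40e-02 2.35e-01 9.35e+01]
4 x [[0,0,0],[0.0000,0.0000,0.0387],65]  -> [4.42e-01 4.40e-02 8.00e-02 9.35e+01]
2 x [[0,0,0],[0.0000,0.0000,0.0345],65]  -> [4.42e-01 4.40e-02 1.10e-02 9.35e+01]
```

Emit:
servo_tool(
  moves=[
    [[0, 0, -6.1], [0, 0, 0], 65],
    [[0, 0, -6.1], [0, 0, 0], 65],
    [[0, 0, 0], [-0.0331, -0.0328, 0.005], 65],
    [[0, 0, 0], [-0.0331, -0.0328, 0.005], 65],
    [[0, 0, 0], [-0.0331, -0.0328, 0.005], 65],
    [[0, 0, 0], [-0.0331, -0.0328, 0.005], 65],
    [[0, 0, 0], [-0.0331, -0.0328, 0.005], 65],
    [[0, 0, 0], [-0.0331, -0.0328, 0.005], 65],
    [[0, 0, 0], [0, 0, 0.045], 65],
    [[0, 0, 0], [0, 0, 0.045], 65],
    [[0, 0, 0], [0, 0, 0.045], 65],
    [[0, 0, 0], [0, 0, 0], 65],
  ],
)

```text
time: 18.9
ee_pos: [0.4373, 0.044, 0.0955]
tcp_rot: [-179.4, 0.0, 93.5]
wrist_force: [-0.5, 0.4, 0.1]
opening: 0.0556
grasp_force: 0.0
```

Emit:
servo_tool(
  moves=[
    [[0, 0, 0], [0, 0, 0], 65],
    [[0, 0, 0], [0, 0, 0], 65],
    [[0, 0, 0], [0, 0, 0], 65],
  ],
)

```text
time: 19.2
ee_pos: [0.4432, 0.0448, 0.1046]
tcp_rot: [179.8, -0.0, 93.5]
wrist_force: [0.0, 0.3, 0.9]
opening: 0.0554
grasp_force: 0.0
```

```bash
python3 - <<'E'
from h import *
plates(); plan([(.442,.0445,.011,93.5,65)])
E
```

```text
ee [0.4432 0.0448 0.1046] [179.8  -0.   93.5] t 19.2
plateZ 5547 rect [441.1  43.4] [37.9 70.2] 3.7 mean [441.   44.6]
plateZ 3810 rect [445.9 -47. ] [37.8 67.8] 4.3 mean [445.9 -45.4]
3 x [[0,0,0],[-0.0001,-0.0003,0.0311],65]  -> [4.42e-01 4.40e-02 1.10e-02 9.35e+01]
```

Emit:
servo_tool(
  moves=[
    [[0, 0, 0], [0, -0.001, 0.035], 65],
    [[0, 0, 0], [0, 0, 0.035], 65],
    [[0, 0, 0], [0, 0, 0.0135], 65],
    [[0, 0, 0], [0, 0, 0.01], 65],
    [[0, 0, 0], [0, 0, 0], 65],
    [[0, 0, 0], [0, 0, 0], 65],
    [[0, 0, 0], [0, 0, 0], 65],
    [[0, 0, 0], [0, 0, 0], 30],
    [[0, 0, 0], [0, 0, 0], 20],
    [[0, 0, 0], [0, 0, 0], 20],
    [[0, 0, 0], [0, 0, 0], 20],
  ],
)

```text
time: 20.35
ee_pos: [0.442, 0.0447, 0.0109]
tcp_rot: [179.8, -0.0, 93.5]
wrist_force: [-2.7, -0.3, 14.2]
opening: 0.0365
grasp_force: 66.0
```

Emit:
servo_tool(
  moves=[
    [[0, 0, 0], [0, 0, -0.02], 20],
    [[0, 0, 0], [0, 0, -0.04], 20],
    [[0, 0, 0], [0, 0, -0.04], 20],
    [[0, 0, 0], [0, 0, -0.04], 20],
    [[0, 0, 0], [0, 0, -0.04], 20],
    [[0, 0, 0], [0, 0, -0.045], 20],
    [[0, 0, 6], [0, 0, 0], 20],
    [[0, 0, 6], [0, 0, 0], 20],
    [[0, 0, 0], [0, 0, 0], 20],
    [[0, 0, 0], [0, 0, 0], 20],
    [[0, 0, 0], [0, 0, 0], 20],
  ],
)

```text
time: 21.45
ee_pos: [0.4407, 0.0445, 0.2336]
tcp_rot: [-180.0, 0.0, 81.6]
wrist_force: [-0.1, 0.9, -2.3]
opening: 0.0362
grasp_force: 61.6
```

```bash
python3 - <<'E'
from h import *
bring(*hand())
E
```

```text
hand: top z(tool) -0.0138 x range [-0.0351  0.0339] len 0.0690 centre -0.0006 tilt 0.002 rect [71.1 35.6] open 0.0362 F 62 t 21.4
ee [0.4407 0.0445 0.2336] [-180.     0.    81.6]
8 x [[0,0,0],[0.0295,0.0190,-0.0006],20]  -> [ 0.626  0.255  0.238 81.5  ]
2 x [[0,0,0],[0.0000,0.0000,0.0259],20]  -> [ 0.626  0.255  0.186 81.5  ]
1 x [[0,0,0],[0.0000,0.0000,0.0205],20]  -> [ 0.626  0.255  0.166 81.5  ]
```

Emit:
servo_tool(
  moves=[
    [[0, 0, 0], [0.0295, 0.019, -0.0006], 20],
    [[0, 0, 0], [0.0295, 0.019, -0.0006], 20],
    [[0, 0, 0], [0.0295, 0.019, -0.0006], 20],
    [[0, 0, 0], [0.0295, 0.019, -0.0006], 20],
    [[0, 0, 0], [0.0295, 0.019, -0.0006], 20],
    [[0, 0, 0], [0.0295, 0.019, -0.0006], 20],
    [[0, 0, 0], [0.0295, 0.019, -0.0006], 20],
    [[0, 0, 0], [0.0295, 0.019, -0.0006], 20],
    [[0, 0, 0], [0, 0, 0], 20],
    [[0, 0, 0], [0, 0, 0.03], 20],
    [[0, 0, 0], [0, 0, 0.01], 20],
    [[0, 0, 0], [0, 0, 0], 20],
  ],
)

```text
time: 22.7
ee_pos: [0.6251, 0.2547, 0.1966]
tcp_rot: [-179.8, 0.1, 81.5]
wrist_force: [-0.2, -0.1, -2.4]
opening: 0.0364
grasp_force: 61.6
```

Emit:
servo_tool(
  moves=[
    [[0, 0, 0], [0, 0, 0], 20],
    [[0, 0, 0], [0, 0, 0], 20],
  ],
)

```text
time: 22.9
ee_pos: [0.6264, 0.2552, 0.2004]
tcp_rot: [179.9, -0.1, 81.5]
wrist_force: [-0.3, -0.2, -2.6]
opening: 0.0362
grasp_force: 61.6
```

```bash
python3 - <<'E'
from h import *
bring(*hand())
E
```

```text
hand: top z(tool) -0.0137 x range [-0.0352  0.0339] len 0.0691 centre -0.0006 tilt 0.002 rect [35.6 70.9] open 0.0362 F 62 t 22.9
ee [0.6264 0.2552 0.2004] [ 1.799e+02 -1.000e-01  8.150e+01]
1 x [[0,0,0],[-0.0003,-0.0003,-0.0377],20]  -> [ 0.626  0.255  0.238 81.5  ]
2 x [[0,0,0],[0.0000,0.0000,0.0258],20]  -> [ 0.626  0.255  0.186 81.5  ]
1 x [[0,0,0],[0.0000,0.0000,0.0205],20]  -> [ 0.626  0.255  0.166 81.5  ]
```

Emit:
servo_tool(
  moves=[
    [[0, 0, 0], [0, 0, 0.018], 20],
    [[0, 0, 0], [0, 0, 0.016], 20],
    [[0, 0, 0], [0, 0, 0], 20],
    [[0, 0, 0], [0, 0, 0], 48],
    [[0, 0, 0], [0, 0, 0], 55],
    [[0, 0, 0], [0, 0, 0], 60],
    [[0, 0, 0], [0, 0, 0], 60],
    [[0, 0, 0], [0, 0, -0.02], 60],
    [[0, 0, 0], [0, 0, -0.04], 60],
    [[0, 0, 0], [0, 0, -0.04], 60],
    [[0, 0, 0], [0, 0, 0], 65],
    [[0, 0, 0], [0, 0, 0], 65],
  ],
)

```text
time: 24.15
ee_pos: [0.6267, 0.2556, 0.266]
tcp_rot: [179.9, -0.1, 81.5]
wrist_force: [-0.4, 0.1, -1.2]
opening: 0.0555
grasp_force: 0.0
```

```bash
python3 - <<'E'
from h import *
pile(); print(get_obs()["ee_pos"])
plan([(.446,-.046,.235,94.3,65),(.446,-.046,.10,94.3,65)])
E
```

```text
pile z 0.1687 n 5032 x [-0.0187  0.0185] y [-0.0376  0.0348] (mag frame)
[0.62629977 0.25546415 0.26441715]
2 x [[0,0,-6.41],[0,0,0],65]
9 x [[0,0,0],[-0.0319,-0.0225,0.0033],65]  -> [ 4.46e-01 -4.60e-02  2.35e-01  9.43e+01]
4 x [[0,0,0],[0.0000,0.0000,0.0337],65]  -> [ 4.46e-01 -4.60e-02  1.00e-01  9.43e+01]
```

Emit:
servo_tool(
  moves=[
    [[0, 0, -6.4], [0, 0, 0], 65],
    [[0, 0, -6.4], [0, 0, 0], 65],
    [[0, 0, 0], [-0.0319, -0.0225, 0.0033], 65],
    [[0, 0, 0], [-0.0319, -0.0225, 0.0033], 65],
    [[0, 0, 0], [-0.0319, -0.0225, 0.0033], 65],
    [[0, 0, 0], [-0.0319, -0.0225, 0.0033], 65],
    [[0, 0, 0], [-0.0319, -0.0225, 0.0033], 65],
    [[0, 0, 0], [-0.0319, -0.0225, 0.0033], 65],
    [[0, 0, 0], [-0.0319, -0.0225, 0.0033], 65],
    [[0, 0, 0], [-0.0319, -0.0225, 0.0033], 65],
    [[0, 0, 0], [-0.0319, -0.0225, 0.0033], 65],
  ],
)

```text
time: 25.3
ee_pos: [0.444, -0.047, 0.2333]
tcp_rot: [-179.9, -0.0, 94.3]
wrist_force: [0.3, 0.2, 0.5]
opening: 0.0554
grasp_force: 0.0
```

Emit:
servo_tool(
  moves=[
    [[0, 0, 0], [0, 0, 0.04], 65],
    [[0, 0, 0], [0, 0, 0.04], 65],
    [[0, 0, 0], [0, 0, 0.04], 65],
    [[0, 0, 0], [0, 0, 0.01], 65],
    [[0, 0, 0], [0, 0, 0], 65],
    [[0, 0, 0], [0, 0, 0], 65],
    [[0, 0, 0], [0, 0, 0], 65],
  ],
)

```text
time: 26.0
ee_pos: [0.4467, -0.046, 0.1069]
tcp_rot: [179.8, 0.0, 94.3]
wrist_force: [0.4, 0.3, 0.7]
opening: 0.056
grasp_force: 0.0
```

```bash
python3 - <<'E'
from h import *
plates(); plan([(.446,-.046,.011,94.3,65)])
E
```

```text
ee [ 0.4467 -0.046   0.1069] [179.8   0.   94.3] t 26.0
plateZ 1454 rect [622.2  51.3] [21.1 87.1] 17.0 mean [620.8  53. ]
plateZ 1662 rect [596.7 -62.2] [134.4  57.1] 42.0 mean [606.9 -55.2]
plateZ 5447 rect [446.5 -49.9] [37.9 70.5] 4.8 mean [446.4 -48.6]
plateZ 5077 rect [511.8 -46.7] [38.7 70.7] 5.8 mean [512.1 -42.6]
plateZ 5615 rect [576.7 -44.5] [40.4 70.5] 0.1 mean [576.9 -43.1]
3 x [[0,0,0],[0.0000,-0.0002,0.0319],65]  -> [ 4.46e-01 -4.60e-02  1.10e-02  9.43e+01]
```

Emit:
servo_tool(
  moves=[
    [[0, 0, 0], [-0.003, 0, 0.035], 65],
    [[0, 0, 0], [0, 0, 0.035], 65],
    [[0, 0, 0], [0, 0, 0.0155], 65],
    [[0, 0, 0], [0, 0, 0.01], 65],
    [[0, 0, 0], [0, 0, 0], 65],
    [[0, 0, 0], [0, 0, 0], 65],
    [[0, 0, 0], [0, 0, 0], 65],
    [[0, 0, 0], [0, 0, 0], 30],
    [[0, 0, 0], [0, 0, 0], 20],
    [[0, 0, 0], [0, 0, 0], 20],
    [[0, 0, 0], [0, 0, 0], 20],
  ],
)

```text
time: 27.15
ee_pos: [0.4465, -0.0491, 0.0109]
tcp_rot: [179.9, 0.0, 94.3]
wrist_force: [-2.6, 0.3, 9.8]
opening: 0.0364
grasp_force: 64.2
```

Emit:
servo_tool(
  moves=[
    [[0, 0, 0], [0, 0, -0.02], 20],
    [[0, 0, 0], [0, 0, -0.04], 20],
    [[0, 0, 0], [0, 0, -0.04], 20],
    [[0, 0, 0], [0, 0, -0.04], 20],
    [[0, 0, 0], [0, 0, -0.04], 20],
    [[0, 0, 0], [0, 0, -0.045], 20],
    [[0, 0, 6.4], [0, 0, 0], 20],
    [[0, 0, 6.4], [0, 0, 0], 20],
    [[0, 0, 0], [0, 0, 0], 20],
    [[0, 0, 0], [0, 0, 0], 20],
    [[0, 0, 0], [0, 0, 0], 20],
  ],
)

```text
time: 28.25
ee_pos: [0.4457, -0.049, 0.2341]
tcp_rot: [-180.0, -0.0, 81.6]
wrist_force: [-0.4, 0.1, -2.2]
opening: 0.0361
grasp_force: 61.6
```

```bash
python3 - <<'E'
from h import *
bring(*hand())
E
```

```text
hand: top z(tool) -0.0138 x range [-0.0346  0.0345] len 0.0691 centre -0.0001 tilt 0.001 rect [70.5 35.6] open 0.0361 F 62 t 28.2
ee [ 0.4457 -0.049   0.2341] [-180.    -0.    81.6]
9 x [[0,0,0],[0.0363,0.0148,-0.0004],20]  -> [ 0.626  0.255  0.238 81.5  ]
2 x [[0,0,0],[0.0000,0.0000,0.0259],20]  -> [ 0.626  0.255  0.186 81.5  ]
1 x [[0,0,0],[0.0000,0.0000,0.0205],20]  -> [ 0.626  0.255  0.166 81.5  ]
```

Emit:
servo_tool(
  moves=[
    [[0, 0, 0], [0.0363, 0.0148, 0], 20],
    [[0, 0, 0], [0.0363, 0.0148, 0], 20],
    [[0, 0, 0], [0.0363, 0.0148, 0], 20],
    [[0, 0, 0], [0.0363, 0.0148, 0], 20],
    [[0, 0, 0], [0.0363, 0.0148, 0], 20],
    [[0, 0, 0], [0.0363, 0.0148, 0], 20],
    [[0, 0, 0], [0.0363, 0.0148, 0], 20],
    [[0, 0, 0], [0.0363, 0.0148, 0], 20],
    [[0, 0, 0], [0.0363, 0.0148, 0], 20],
    [[0, 0, 0], [0, 0, 0], 20],
    [[0, 0, 0], [0, 0, 0], 20],
  ],
)

```text
time: 29.4
ee_pos: [0.626, 0.255, 0.2327]
tcp_rot: [-179.9, 0.1, 81.6]
wrist_force: [-0.6, -1.2, -1.4]
opening: 0.0363
grasp_force: 61.6
```

Emit:
servo_tool(
  moves=[
    [[0, 0, 0], [0, 0, 0.02], 20],
    [[0, 0, 0], [0, 0, 0.015], 20],
    [[0, 0, 0], [0, 0, 0], 20],
    [[0, 0, 0], [0, 0, 0], 20],
    [[0, 0, 0], [0, 0, 0], 20],
  ],
)

```text
time: 29.9
ee_pos: [0.6261, 0.2539, 0.2011]
tcp_rot: [179.9, -0.1, 81.5]
wrist_force: [0.3, -0.6, -2.6]
opening: 0.0366
grasp_force: 61.5
```

```bash
python3 - <<'E'
from h import *
bring(*hand())
E
```

```text
hand: top z(tool) -0.0137 x range [-0.0348  0.0345] len 0.0693 centre -0.0002 tilt 0.001 rect [70.7 35.6] open 0.0366 F 62 t 29.9
ee [0.6261 0.2539 0.2011] [ 1.799e+02 -1.000e-01  8.150e+01]
1 x [[0,0,0],[0.0006,-0.0003,-0.0370],20]  -> [ 0.626  0.255  0.238 81.5  ]
2 x [[0,0,0],[0.0000,0.0000,0.0258],20]  -> [ 0.626  0.255  0.186 81.5  ]
1 x [[0,0,0],[0.0000,0.0000,0.0205],20]  -> [ 0.626  0.255  0.166 81.5  ]
```

Emit:
servo_tool(
  moves=[
    [[0, 0, 0], [0.0006, 0, 0.018], 20],
    [[0, 0, 0], [0, 0, 0.016], 20],
    [[0, 0, 0], [0, 0, 0], 20],
    [[0, 0, 0], [0, 0, 0], 48],
    [[0, 0, 0], [0, 0, 0], 55],
    [[0, 0, 0], [0, 0, 0], 60],
    [[0, 0, 0], [0, 0, 0], 60],
    [[0, 0, 0], [0, 0, -0.02], 60],
    [[0, 0, 0], [0, 0, -0.04], 60],
    [[0, 0, 0], [0, 0, -0.04], 60],
    [[0, 0, 0], [0, 0, 0], 65],
    [[0, 0, 0], [0, 0, 0], 65],
  ],
)

```text
time: 31.15
ee_pos: [0.6266, 0.2552, 0.2668]
tcp_rot: [179.9, -0.1, 81.5]
wrist_force: [-0.2, 1.1, -0.8]
opening: 0.0557
grasp_force: 0.0
```

```bash
python3 - <<'E'
from h import *
pile(); print(get_obs()["ee_pos"])
plan([(.512,-.046,.235,95.7,65),(.512,-.046,.10,95.7,65)])
E
```

```text
pile z 0.1691 n 5033 x [-0.0187  0.0185] y [-0.0377  0.0349] (mag frame)
[0.62624836 0.25499831 0.26525379]
2 x [[0,0,-7.11],[0,0,0],65]
9 x [[0,0,0],[-0.0320,-0.0160,0.0034],65]  -> [ 5.12e-01 -4.60e-02  2.35e-01  9.57e+01]
4 x [[0,0,0],[0.0000,0.0000,0.0337],65]  -> [ 5.12e-01 -4.60e-02  1.00e-01  9.57e+01]
```

Emit:
servo_tool(
  moves=[
    [[0, 0, -7.1], [0, 0, 0], 65],
    [[0, 0, -7.1], [0, 0, 0], 65],
    [[0, 0, 0], [-0.032, -0.016, 0.0033], 65],
    [[0, 0, 0], [-0.032, -0.016, 0.0033], 65],
    [[0, 0, 0], [-0.032, -0.016, 0.0033], 65],
    [[0, 0, 0], [-0.032, -0.016, 0.0033], 65],
    [[0, 0, 0], [-0.032, -0.016, 0.0033], 65],
    [[0, 0, 0], [-0.032, -0.016, 0.0033], 65],
    [[0, 0, 0], [-0.032, -0.016, 0.0033], 65],
    [[0, 0, 0], [-0.032, -0.016, 0.0033], 65],
    [[0, 0, 0], [-0.032, -0.016, 0.0033], 65],
  ],
)

```text
time: 32.3
ee_pos: [0.5099, -0.047, 0.2341]
tcp_rot: [-179.9, -0.0, 95.7]
wrist_force: [0.1, -0.5, 0.5]
opening: 0.0555
grasp_force: 0.0
```

Emit:
servo_tool(
  moves=[
    [[0, 0, 0], [0, 0, 0.04], 65],
    [[0, 0, 0], [0, 0, 0.04], 65],
    [[0, 0, 0], [0, 0, 0.04], 65],
    [[0, 0, 0], [0, 0, 0.01], 65],
    [[0, 0, 0], [0, 0, 0], 65],
    [[0, 0, 0], [0, 0, 0], 65],
    [[0, 0, 0], [0, 0, 0], 65],
  ],
)

```text
time: 33.0
ee_pos: [0.5123, -0.0459, 0.1078]
tcp_rot: [179.8, 0.0, 95.7]
wrist_force: [0.8, -0.6, -0.0]
opening: 0.0559
grasp_force: 0.0
```

```bash
python3 - <<'E'
from h import *
plates(); plan([(.512,-.046,.011,95.7,65)])
E
```

```text
ee [ 0.5123 -0.0459  0.1078] [179.8   0.   95.7] t 33.0
plateZ 5440 rect [512.1 -46.4] [38.  70.1] 5.7 mean [512.1 -45.3]
plateZ 5139 rect [577.4 -44.3] [38.9 70.5] 0.2 mean [577.7 -40.9]
3 x [[0,0,0],[-0.0000,-0.0001,0.0322],65]  -> [ 5.12e-01 -4.60e-02  1.10e-02  9.57e+01]
```

Emit:
servo_tool(
  moves=[
    [[0, 0, 0], [0, 0, 0.035], 65],
    [[0, 0, 0], [0, 0, 0.035], 65],
    [[0, 0, 0], [0, 0, 0.0165], 65],
    [[0, 0, 0], [0, 0, 0.01], 65],
    [[0, 0, 0], [0, 0, 0], 65],
    [[0, 0, 0], [0, 0, 0], 65],
    [[0, 0, 0], [0, 0, 0], 65],
    [[0, 0, 0], [0, 0, 0], 30],
    [[0, 0, 0], [0, 0, 0], 20],
    [[0, 0, 0], [0, 0, 0], 20],
    [[0, 0, 0], [0, 0, 0], 20],
  ],
)

```text
time: 34.15
ee_pos: [0.5122, -0.046, 0.011]
tcp_rot: [179.9, 0.0, 95.7]
wrist_force: [-1.9, 0.4, 8.6]
opening: 0.0364
grasp_force: 65.3
```

Emit:
servo_tool(
  moves=[
    [[0, 0, 0], [0, 0, -0.02], 20],
    [[0, 0, 0], [0, 0, -0.04], 20],
    [[0, 0, 0], [0, 0, -0.04], 20],
    [[0, 0, 0], [0, 0, -0.04], 20],
    [[0, 0, 0], [0, 0, -0.04], 20],
    [[0, 0, 0], [0, 0, -0.045], 20],
    [[0, 0, 7.1], [0, 0, 0], 20],
    [[0, 0, 7.1], [0, 0, 0], 20],
    [[0, 0, 0], [0, 0, 0], 20],
    [[0, 0, 0], [0, 0, 0], 20],
    [[0, 0, 0], [0, 0, 0], 20],
  ],
)

```text
time: 35.25
ee_pos: [0.5111, -0.0459, 0.2339]
tcp_rot: [-180.0, 0.0, 81.6]
wrist_force: [-0.2, -0.1, -2.0]
opening: 0.0367
grasp_force: 61.4
```

```bash
python3 - <<'E'
from h import *
bring(*hand())
E
```

```text
hand: top z(tool) -0.0138 x range [-0.034   0.0347] len 0.0687 centre 0.0003 tilt 0.000 rect [35.6 70.4] open 0.0367 F 61 t 35.2
ee [ 0.5111 -0.0459  0.2339] [-180.     0.    81.6]
9 x [[0,0,0],[0.0349,0.0077,-0.0005],20]  -> [ 0.626  0.254  0.238 81.5  ]
2 x [[0,0,0],[0.0000,0.0000,0.0259],20]  -> [ 0.626  0.254  0.186 81.5  ]
1 x [[0,0,0],[0.0000,0.0000,0.0205],20]  -> [ 0.626  0.254  0.166 81.5  ]
```

Emit:
servo_tool(
  moves=[
    [[0, 0, 0], [0.0349, 0.0077, 0], 20],
    [[0, 0, 0], [0.0349, 0.0077, 0], 20],
    [[0, 0, 0], [0.0349, 0.0077, 0], 20],
    [[0, 0, 0], [0.0349, 0.0077, 0], 20],
    [[0, 0, 0], [0.0349, 0.0077, 0], 20],
    [[0, 0, 0], [0.0349, 0.0077, 0], 20],
    [[0, 0, 0], [0.0349, 0.0077, 0], 20],
    [[0, 0, 0], [0.0349, 0.0077, 0], 20],
    [[0, 0, 0], [0.0349, 0.0077, 0], 20],
    [[0, 0, 0], [0, 0, 0], 20],
    [[0, 0, 0], [0, 0, 0], 20],
  ],
)

```text
time: 36.4
ee_pos: [0.6262, 0.2551, 0.233]
tcp_rot: [-179.9, 0.1, 81.6]
wrist_force: [0.1, -0.3, -2.5]
opening: 0.0363
grasp_force: 61.3
```

Emit:
servo_tool(
  moves=[
    [[0, 0, 0], [0, 0, 0.02], 20],
    [[0, 0, 0], [0, 0, 0.015], 20],
    [[0, 0, 0], [0, 0, 0], 20],
    [[0, 0, 0], [0, 0, 0], 20],
    [[0, 0, 0], [0, 0, 0], 20],
  ],
)

```text
time: 36.9
ee_pos: [0.6266, 0.254, 0.2007]
tcp_rot: [179.9, -0.0, 81.5]
wrist_force: [1.1, -0.6, -2.2]
opening: 0.0366
grasp_force: 61.3
```

```bash
python3 - <<'E'
from h import *
bring(*hand())
E
```

```text
hand: top z(tool) -0.0136 x range [-0.0341  0.0348] len 0.0689 centre 0.0003 tilt 0.000 rect [70.3 35.6] open 0.0366 F 61 t 36.9
ee [0.6266 0.254  0.2007] [179.9  -0.   81.5]
1 x [[0,0,0],[-0.0001,-0.0007,-0.0374],20]  -> [ 0.626  0.254  0.238 81.5  ]
2 x [[0,0,0],[0.0000,0.0000,0.0258],20]  -> [ 0.626  0.254  0.186 81.5  ]
1 x [[0,0,0],[0.0000,0.0000,0.0205],20]  -> [ 0.626  0.254  0.166 81.5  ]
```

Emit:
servo_tool(
  moves=[
    [[0, 0, 0], [0, -0.0007, 0.018], 20],
    [[0, 0, 0], [0, 0, 0.0155], 20],
    [[0, 0, 0], [0, 0, 0], 20],
    [[0, 0, 0], [0, 0, 0], 48],
    [[0, 0, 0], [0, 0, 0], 55],
    [[0, 0, 0], [0, 0, 0], 60],
    [[0, 0, 0], [0, 0, 0], 60],
    [[0, 0, 0], [0, 0, -0.02], 60],
    [[0, 0, 0], [0, 0, -0.04], 60],
    [[0, 0, 0], [0, 0, -0.04], 60],
    [[0, 0, 0], [0, 0, 0], 65],
    [[0, 0, 0], [0, 0, 0], 65],
  ],
)

```text
time: 38.15
ee_pos: [0.6262, 0.2548, 0.2671]
tcp_rot: [179.9, -0.1, 81.5]
wrist_force: [-0.2, 0.3, -1.5]
opening: 0.0554
grasp_force: 0.0
```

```bash
python3 - <<'E'
from h import *
pile(); print(get_obs()["ee_pos"])
plan([(.5775,-.0435,.235,90.2,65),(.5775,-.0435,.10,90.2,65)])
E
```

```text
pile z 0.1703 n 5061 x [-0.0189  0.0183] y [-0.0377  0.0348] (mag frame)
[0.62583152 0.25464278 0.26551877]
2 x [[0,0,-4.36],[0,0,0],65]
8 x [[0,0,0],[-0.0372,-0.0062,0.0038],65]  -> [ 5.78e-01 -4.40e-02  2.35e-01  9.02e+01]
4 x [[0,0,0],[0.0000,0.0000,0.0337],65]  -> [ 5.78e-01 -4.40e-02  1.00e-01  9.02e+01]
```

Emit:
servo_tool(
  moves=[
    [[0, 0, -4.4], [0, 0, 0], 65],
    [[0, 0, -4.4], [0, 0, 0], 65],
    [[0, 0, 0], [-0.0372, -0.0062, 0.0038], 65],
    [[0, 0, 0], [-0.0372, -0.0062, 0.0038], 65],
    [[0, 0, 0], [-0.0372, -0.0062, 0.0038], 65],
    [[0, 0, 0], [-0.0372, -0.0062, 0.0038], 65],
    [[0, 0, 0], [-0.0372, -0.0062, 0.0038], 65],
    [[0, 0, 0], [-0.0372, -0.0062, 0.0038], 65],
    [[0, 0, 0], [-0.0372, -0.0062, 0.0038], 65],
    [[0, 0, 0], [-0.0372, -0.0062, 0.0038], 65],
    [[0, 0, 0], [0, 0, 0], 65],
  ],
)

```text
time: 39.3
ee_pos: [0.576, -0.0469, 0.2334]
tcp_rot: [-179.8, 0.0, 90.0]
wrist_force: [0.0, 0.2, 0.6]
opening: 0.0556
grasp_force: 0.0
```

Emit:
servo_tool(
  moves=[
    [[0, 0, 0], [0, 0, 0.04], 65],
    [[0, 0, 0], [0, 0, 0.04], 65],
    [[0, 0, 0], [0, 0, 0.04], 65],
    [[0, 0, 0], [0, 0, 0.01], 65],
    [[0, 0, 0], [0, 0, 0], 65],
    [[0, 0, 0], [0, 0, 0], 65],
    [[0, 0, 0], [0, 0, 0], 65],
  ],
)

```text
time: 40.0
ee_pos: [0.5786, -0.0432, 0.1076]
tcp_rot: [179.8, 0.0, 90.3]
wrist_force: [-0.1, -0.2, 0.9]
opening: 0.0554
grasp_force: 0.0
```

```bash
python3 - <<'E'
from h import *
plates(); plan([(.5775,-.0435,.011,90.2,65)])
E
```

```text
ee [ 0.5786 -0.0432  0.1076] [179.8   0.   90.3] t 40.0
plateZ 1708 rect [432.5 -70.2] [ 59.  137.1] -36.1 mean [420.7 -63.4]
plateZ 5473 rect [577.9 -44.2] [38.  70.1] 0.1 mean [577.8 -42.9]
3 x [[0,0,0],[-0.0001,-0.0004,0.0321],65]  -> [ 5.78e-01 -4.40e-02  1.10e-02  9.02e+01]
```

Emit:
servo_tool(
  moves=[
    [[0, 0, 0], [0, 0, 0.035], 65],
    [[0, 0, 0], [0, 0, 0.035], 65],
    [[0, 0, 0], [0, 0, 0.0162], 65],
    [[0, 0, 0], [0, 0, 0.01], 65],
    [[0, 0, 0], [0, 0, 0], 65],
    [[0, 0, 0], [0, 0, 0], 65],
    [[0, 0, 0], [0, 0, 0], 65],
    [[0, 0, 0], [0, 0, 0], 30],
    [[0, 0, 0], [0, 0, 0], 20],
    [[0, 0, 0], [0, 0, 0], 20],
    [[0, 0, 0], [0, 0, 0], 20],
  ],
)

```text
time: 41.15
ee_pos: [0.5783, -0.0433, 0.011]
tcp_rot: [179.9, 0.0, 90.3]
wrist_force: [-3.2, 1.0, 10.2]
opening: 0.0364
grasp_force: 65.9
```

Emit:
servo_tool(
  moves=[
    [[0, 0, 0], [0, 0, -0.02], 20],
    [[0, 0, 0], [0, 0, -0.04], 20],
    [[0, 0, 0], [0, 0, -0.04], 20],
    [[0, 0, 0], [0, 0, -0.04], 20],
    [[0, 0, 0], [0, 0, -0.04], 20],
    [[0, 0, 0], [0, 0, -0.045], 20],
    [[0, 0, 4.4], [0, 0, 0], 20],
    [[0, 0, 4.4], [0, 0, 0], 20],
    [[0, 0, 0], [0, 0, 0], 20],
    [[0, 0, 0], [0, 0, 0], 20],
    [[0, 0, 0], [0, 0, 0], 20],
  ],
)

```text
time: 42.25
ee_pos: [0.5773, -0.0432, 0.2338]
tcp_rot: [-180.0, 0.0, 81.6]
wrist_force: [0.9, -0.5, -2.8]
opening: 0.0363
grasp_force: 61.2
```

```bash
python3 - <<'E'
from h import *
bring(*hand())
E
```

```text
hand: top z(tool) -0.0137 x range [-0.0346  0.0345] len 0.0691 centre -0.0001 tilt 0.000 rect [70.6 35.6] open 0.0363 F 61 t 42.2
ee [ 0.5773 -0.0432  0.2338] [-180.     0.    81.6]
8 x [[0,0,0],[0.0377,0.0005,-0.0005],20]  -> [ 0.626  0.255  0.238 81.5  ]
2 x [[0,0,0],[0.0000,0.0000,0.0259],20]  -> [ 0.626  0.255  0.186 81.5  ]
1 x [[0,0,0],[0.0000,0.0000,0.0205],20]  -> [ 0.626  0.255  0.166 81.5  ]
```

Emit:
servo_tool(
  moves=[
    [[0, 0, 0], [0.0377, 0.0005, 0], 20],
    [[0, 0, 0], [0.0377, 0.0005, 0], 20],
    [[0, 0, 0], [0.0377, 0.0005, 0], 20],
    [[0, 0, 0], [0.0377, 0.0005, 0], 20],
    [[0, 0, 0], [0.0377, 0.0005, 0], 20],
    [[0, 0, 0], [0.0377, 0.0005, 0], 20],
    [[0, 0, 0], [0.0377, 0.0005, 0], 20],
    [[0, 0, 0], [0.0377, 0.0005, 0], 20],
    [[0, 0, 0], [0, 0, 0], 20],
    [[0, 0, 0], [0, 0, 0], 20],
  ],
)

```text
time: 43.3
ee_pos: [0.626, 0.2552, 0.2331]
tcp_rot: [-179.9, 0.1, 81.6]
wrist_force: [0.3, -0.6, -2.6]
opening: 0.0364
grasp_force: 61.2
```

Emit:
servo_tool(
  moves=[
    [[0, 0, 0], [0, 0, 0.02], 20],
    [[0, 0, 0], [0, 0, 0.015], 20],
    [[0, 0, 0], [0, 0, 0], 20],
    [[0, 0, 0], [0, 0, 0], 20],
    [[0, 0, 0], [0, 0, 0], 20],
  ],
)

```text
time: 43.8
ee_pos: [0.6265, 0.2539, 0.2005]
tcp_rot: [179.9, -0.0, 81.4]
wrist_force: [-0.4, -0.2, -1.8]
opening: 0.0364
grasp_force: 61.1
```

```bash
python3 - <<'E'
from h import *
bring(*hand())
E
```

```text
hand: top z(tool) -0.0136 x range [-0.0348  0.0345] len 0.0693 centre -0.0001 tilt 0.001 rect [70.7 35.6] open 0.0364 F 61 t 43.8
ee [0.6265 0.2539 0.2005] [179.9  -0.   81.4]
1 x [[0,0,0],[0.0005,-0.0006,-0.0375],20]  -> [ 0.626  0.255  0.238 81.5  ]
2 x [[0,0,0],[0.0000,0.0000,0.0258],20]  -> [ 0.626  0.255  0.186 81.5  ]
1 x [[0,0,0],[0.0000,0.0000,0.0205],20]  -> [ 0.626  0.255  0.166 81.5  ]
```

Emit:
servo_tool(
  moves=[
    [[0, 0, 0], [0.0005, -0.0006, 0.018], 20],
    [[0, 0, 0], [0, 0, 0.0148], 20],
    [[0, 0, 0], [0, 0, 0], 20],
    [[0, 0, 0], [0, 0, 0], 48],
    [[0, 0, 0], [0, 0, 0], 55],
    [[0, 0, 0], [0, 0, 0], 60],
    [[0, 0, 0], [0, 0, 0], 60],
    [[0, 0, 0], [0, 0, -0.02], 60],
    [[0, 0, 0], [0, 0, -0.04], 60],
    [[0, 0, 0], [0, 0, -0.04], 60],
    [[0, 0, 0], [0, 0, 0], 65],
    [[0, 0, 0], [0, 0, 0], 65],
  ],
)

```text
time: 45.05
ee_pos: [0.6262, 0.2552, 0.2677]
tcp_rot: [179.9, -0.1, 81.5]
wrist_force: [0.2, 0.3, -1.3]
opening: 0.0555
grasp_force: 0.0
```

```bash
python3 - <<'E'
from h import *
im=pile(); o=get_obs(); print(o["ee_pos"]); cv2.imwrite("pics/w6.png",im[:,:,::-1])
_,d,c=shot("wrist"); P=cloud(d,c); X,Y,Z=P[...,0],P[...,1],P[...,2]
comps(c,(abs(X-.56)<.1)&(abs(Y-.31)<.05)&(abs(Z-.171)<.006),.171,100,"gate",2)
for n in ["gate_hinge","gate_edge"]:
    for r in mark_of(n,"wrist")[:1]: print(n,r["score"],world(c,r["xyz"]).round(4))
E
```

```text
pile z 0.1703 n 5036 x [-0.0189  0.0183] y [-0.0376  0.0349] (mag frame)
[0.62580506 0.25507786 0.26613433]
gate 1348 rect [563.6 316. ] [  8.3 103.6] -12.9 mean [563.8 315.8]
gate 2221 rect [629.2 273.1] [32.2 37.7] -8.6 mean [628.8 274.4]
gate_hinge 0.56 [0.605  0.3066 0.1735]
gate_edge 0.68 [0.5295 0.3247 0.1772]
```

View pics/w6.png

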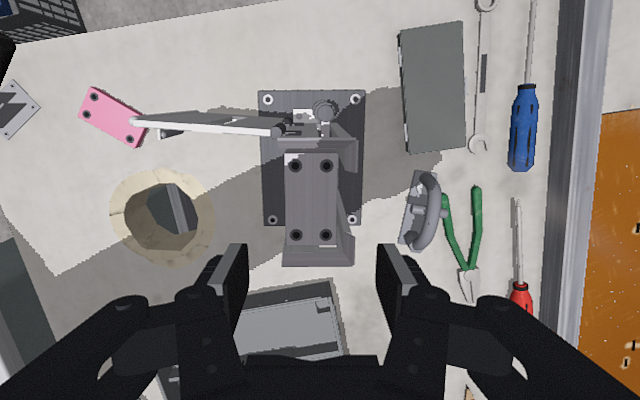

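All six plates are in the well, topmost at image (310,195), pile centred. The gate is still open, its line running from (278,130) to (135,122). I'll plan the gate sweep from its outer (+y) side.

```bash
cat > gate.py <<'E'
from h import *
H=np.array([.605,.3063]); hx,hy,s=.011,.0145,.003
def pt(phi,extra=0,r=.080,yaw=81.5):
    a=np.deg2rad(phi); u=np.array([np.cos(a),np.sin(a)]); n=np.array([np.sin(a),-np.cos(a)])
    b=np.deg2rad(yaw); tx=np.array([np.cos(b),np.sin(b)]); ty=np.array([np.sin(b),-np.cos(b)])
    off=hx*abs(n@tx)+hy*abs(n@ty)+s+extra
    return H+r*u+off*n
E
python3 - <<'E'
from gate import *
Z=.142
w=[(*pt(160,.02),.27,81.5,0),(*pt(160,.02),Z,81.5,0)]+[(*pt(p),Z,81.5,0) for p in (170,185,200,215,230,242,250,254,256.5)]
plan(w)
E
```

```text
4 x [[0,0,0],[0.0249,-0.0247,-0.0013],0]  -> [ 0.542  0.368  0.27  81.5  ]
4 x [[0,0,0],[0.0000,0.0000,0.0320],0]  -> [ 0.542  0.368  0.142 81.5  ]
1 x [[0,0,0],[-0.0354,-0.0085,-0.0000],0]  -> [ 0.529  0.334  0.142 81.5  ]
1 x [[0,0,0],[-0.0185,-0.0022,-0.0000],0]  -> [ 0.524  0.316  0.142 81.5  ]
1 x [[0,0,0],[-0.0189,0.0021,-0.0000],0]  -> [ 0.523  0.297  0.142 81.5  ]
1 x [[0,0,0],[-0.0189,0.0072,-0.0000],0]  -> [ 0.527  0.278  0.142 81.5  ]
1 x [[0,0,0],[-0.0173,0.0127,-0.0000],0]  -> [ 0.537  0.259  0.142 81.5  ]
1 x [[0,0,0],[-0.0114,0.0139,-0.0000],0]  -> [ 0.549  0.245  0.142 81.5  ]
1 x [[0,0,0],[-0.0059,0.0109,-0.0000],0]  -> [ 0.559  0.238  0.142 81.5  ]
1 x [[0,0,0],[-0.0023,0.0059,-0.0000],0]  -> [ 0.565  0.235  0.142 81.5  ]
1 x [[0,0,0],[-0.0012,0.0038,-0.0000],0]  -> [ 0.568  0.233  0.142 81.5  ]
```

Emit:
servo_tool(
  moves=[
    [[0, 0, 0], [0.025, -0.0247, -0.002], 0],
    [[0, 0, 0], [0.025, -0.0247, -0.002], 0],
    [[0, 0, 0], [0.025, -0.0247, 0], 0],
    [[0, 0, 0], [0.025, -0.0247, 0], 0],
    [[0, 0, 0], [0, 0, 0], 0],
    [[0, 0, 0], [0, 0, 0.04], 0],
    [[0, 0, 0], [0, 0, 0.04], 0],
    [[0, 0, 0], [0, 0, 0.04], 0],
    [[0, 0, 0], [0, 0, 0.008], 0],
    [[0, 0, 0], [0, 0, 0], 0],
    [[0, 0, 0], [0, 0, 0], 0],
    [[0, 0, 0], [0, 0, 0], 0],
  ],
)

```text
time: 46.45
ee_pos: [0.5438, 0.369, 0.1449]
tcp_rot: [179.8, -0.1, 81.5]
wrist_force: [-0.8, -0.2, 0.1]
opening: -0.0003
grasp_force: 0.0
```

Emit:
servo_tool(
  moves=[
    [[0, 0, 0], [-0.0177, -0.0043, 0], 0],
    [[0, 0, 0], [-0.0177, -0.0043, 0], 0],
    [[0, 0, 0], [-0.0093, -0.0011, 0], 0],
    [[0, 0, 0], [-0.0093, -0.0011, 0], 0],
    [[0, 0, 0], [-0.0095, 0.001, 0], 0],
    [[0, 0, 0], [-0.0095, 0.001, 0], 0],
    [[0, 0, 0], [-0.0095, 0.0036, 0], 0],
    [[0, 0, 0], [-0.0095, 0.0036, 0], 0],
    [[0, 0, 0], [0, 0, 0], 0],
    [[0, 0, 0], [0, 0, 0], 0],
  ],
)

```text
time: 47.45
ee_pos: [0.5277, 0.2775, 0.1422]
tcp_rot: [-180.0, -0.0, 81.4]
wrist_force: [-0.4, -0.5, -0.8]
opening: -0.0001
grasp_force: 0.0
```

```bash
python3 - <<'E'
from gate import *
o=get_obs(); print(o["ee_pos"],o["wrist_force"])
im,d,c=shot("top"); P=cloud(d,c); X,Y,Z=P[...,0],P[...,1],P[...,2]
for n in ["gate_hinge","gate_edge"]:
    for r in mark_of(n,"top")[:2]: print(n,r["score"],world(c,r["xyz"]).round(4))
cv2.imwrite("pics/t1.png",cv2.resize(im[140:300,140:340],(800,640))[:600,:,::-1])
plan([(*pt(p),.142,81.5,0) for p in (225,235,245,252,256)])
E
```

```text
[0.5277252  0.27751076 0.14221988] [-0.38716848 -0.48478147 -0.83893365]
gate_hinge 0.75 [0.6117 0.304  0.1761]
gate_edge 0.51 [0.5369 0.2604 0.1708]
1 x [[0,0,0],[-0.0123,0.0079,0.0002],0]  -> [ 0.533  0.265  0.142 81.5  ]
1 x [[0,0,0],[-0.0106,0.0102,-0.0000],0]  -> [ 0.542  0.253  0.142 81.5  ]
1 x [[0,0,0],[-0.0087,0.0125,-0.0000],0]  -> [ 0.553  0.242  0.142 81.5  ]
1 x [[0,0,0],[-0.0047,0.0099,-0.0000],0]  -> [ 0.562  0.236  0.142 81.5  ]
1 x [[0,0,0],[-0.0021,0.0060,-0.0000],0]  -> [ 0.568  0.233  0.142 81.5  ]
```

View pics/t1.png

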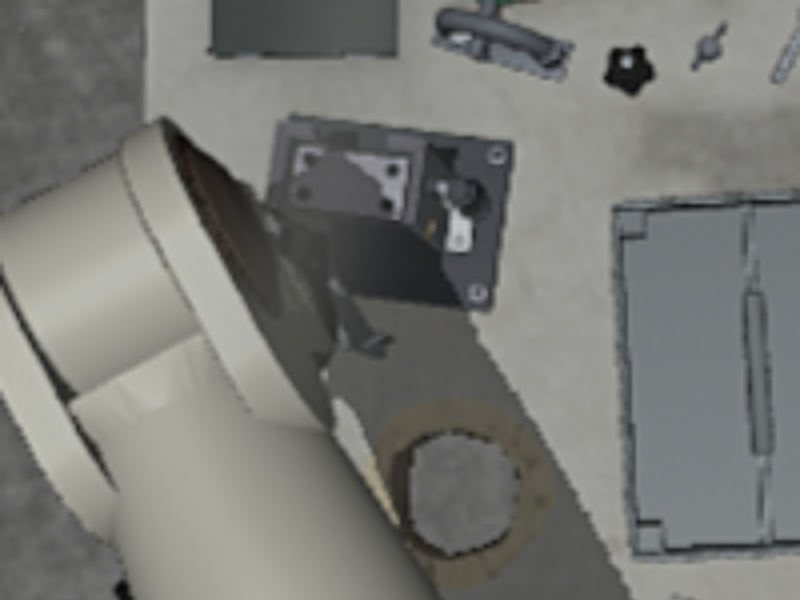

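The gate has swung about halfway, its free end at (380,345). I'll push on.

Emit:
servo_tool(
  moves=[
    [[0, 0, 0], [-0.0062, 0.004, 0], 0],
    [[0, 0, 0], [-0.0062, 0.004, 0], 0],
    [[0, 0, 0], [-0.0053, 0.0051, 0], 0],
    [[0, 0, 0], [-0.0053, 0.0051, 0], 0],
    [[0, 0, 0], [-0.0043, 0.0062, 0], 0],
    [[0, 0, 0], [-0.0043, 0.0062, 0], 0],
    [[0, 0, 0], [-0.0023, 0.005, 0], 0],
    [[0, 0, 0], [-0.0023, 0.005, 0], 0],
    [[0, 0, 0], [-0.001, 0.003, 0], 0],
    [[0, 0, 0], [-0.001, 0.003, 0], 0],
    [[0, 0, 0], [0, 0, 0], 0],
    [[0, 0, 0], [0, 0, 0], 0],
  ],
)

```text
time: 48.8
ee_pos: [0.5679, 0.2332, 0.1422]
tcp_rot: [-180.0, 0.0, 81.5]
wrist_force: [-0.1, -0.2, -0.6]
opening: -0.0003
grasp_force: 0.0
```

Emit:
servo_tool(
  moves=[
    [[0, 0, 0], [0, 0.003, 0], 0],
    [[0, 0, 0], [0, 0.002, 0], 0],
    [[0, 0, 0], [0, 0, 0], 0],
    [[0, 0, 0], [0, 0, 0], 0],
  ],
)

```text
time: 49.2
ee_pos: [0.573, 0.2324, 0.1423]
tcp_rot: [180.0, -0.0, 81.5]
wrist_force: [1.1, -0.4, -0.6]
opening: -0.0003
grasp_force: 0.0
```

```bash
python3 - <<'E'
from gate import *
plan([(*pt(p),.142,81.5,0) for p in (258,261.5)])
E
```

```text
1 x [[0,0,0],[-0.0009,-0.0022,0.0003],0]  -> [ 0.571  0.232  0.142 81.5  ]
1 x [[0,0,0],[-0.0013,0.0055,-0.0000],0]  -> [ 0.576  0.23   0.142 81.5  ]
```

Emit:
servo_tool(
  moves=[
    [[0, 0, 0], [0, 0.002, 0], 0],
    [[0, 0, 0], [0, 0.002, 0], 0],
    [[0, 0, 0], [0, 0, 0], 0],
    [[0, 0, 0], [0, 0, 0], 0],
  ],
)

```text
time: 49.6
ee_pos: [0.577, 0.2318, 0.1422]
tcp_rot: [180.0, -0.0, 81.5]
wrist_force: [-0.6, -0.5, 0.0]
opening: 0.0003
grasp_force: 0.1
```

Emit:
servo_tool(
  moves=[
    [[0, 0, 0], [0, 0.002, 0], 0],
    [[0, 0, 0], [0, 0.001, 0], 0],
    [[0, 0, 0], [0, 0, 0], 0],
    [[0, 0, 0], [0, 0, 0], 0],
  ],
)

```text
time: 50.0
ee_pos: [0.5801, 0.2314, 0.1423]
tcp_rot: [180.0, -0.0, 81.5]
wrist_force: [-0.0, -0.4, -0.1]
opening: -0.0003
grasp_force: 0.0
```

Emit:
servo_tool(
  moves=[
    [[0, 0, 0], [0, 0.002, 0], 0],
    [[0, 0, 0], [0, 0.001, 0], 0],
    [[0, 0, 0], [0, 0, 0], 0],
    [[0, 0, 0], [0, 0, 0], 0],
  ],
)

```text
time: 50.4
ee_pos: [0.5815, 0.2311, 0.1424]
tcp_rot: [-179.8, -0.0, 81.5]
wrist_force: [-9.1, 0.5, 2.5]
opening: 0.0001
grasp_force: 4.5
```

Emit:
servo_tool(
  moves=[
    [[0, 0, 0], [0, 0.002, 0], 0],
    [[0, 0, 0], [0, 0, 0], 0],
    [[0, 0, 0], [0, 0, 0], 0],
  ],
)

```text
time: 50.7
ee_pos: [0.5818, 0.2311, 0.1424]
tcp_rot: [-179.7, 0.0, 81.5]
wrist_force: [-18.3, 2.2, 6.8]
opening: -0.0003
grasp_force: 9.5
```

```bash
python3 - <<'E'
from gate import *
o=get_obs(); print(o["ee_pos"],o["wrist_force"])
im,d,c=shot("scene")
for n in ["gate_hinge","gate_edge"]:
    for r in mark_of(n,"scene")[:2]: print(n,r["score"],world(c,r["xyz"]).round(4))
u,v=pix(c,[.6,.25,.14]).astype(int); print(u,v)
cv2.imwrite("pics/s1.png",cv2.resize(im[max(v-60,0):v+60,u-80:u+80],(800,600))[:,:,::-1])
E
```

```text
[0.58178922 0.23108295 0.14239238] [-18.27682749   2.21502833   6.77700723]
gate_edge 0.82 [0.5921 0.2228 0.1713]
305 147
```

View pics/s1.png

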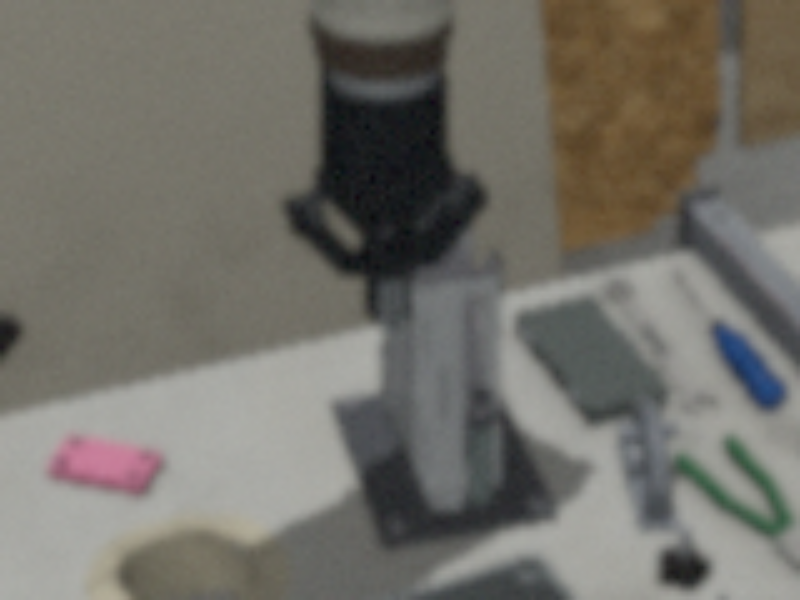

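The scene crop shows the gate closed against the magazine front at (400,350), with a firm 18 N stop, well above the catch force. I'll back off and go look at the trays.

Emit:
servo_tool(
  moves=[
    [[0, 0, 0], [0, -0.01, 0], 0],
    [[0, 0, 0], [0, -0.02, 0], 0],
    [[0, 0, 0], [0, -0.01, 0], 0],
    [[0, 0, 0], [0, 0, -0.04], 0],
    [[0, 0, 0], [0, 0, -0.04], 0],
    [[0, 0, 0], [0, 0, -0.04], 0],
    [[0, 0, -5.5], [0, 0, 0], 40],
    [[0, 0, -5.5], [0, 0, 0], 40],
    [[0, 0, 0], [0, 0, 0], 40],
    [[0, 0, 0], [0, 0, 0], 40],
    [[0, 0, 0], [0, 0, 0], 40],
  ],
)

```text
time: 51.95
ee_pos: [0.5452, 0.2365, 0.2621]
tcp_rot: [-180.0, 0.0, 92.4]
wrist_force: [-0.1, -0.1, -0.7]
opening: 0.0343
grasp_force: 0.0
```

```bash
python3 - <<'E'
from gate import *
o=get_obs(); print(o["ee_pos"],o["tcp_rot"],o["time"])
im,d,c=shot("wrist")
for n in ["gate_hinge","gate_edge"]:
    for r in mark_of(n,"wrist")[:1]: print(n,r["score"],world(c,r["xyz"]).round(4))
P=cloud(d,c); X,Y,Z=P[...,0],P[...,1],P[...,2]
comps(c,(abs(X-.61)<.06)&(abs(Y-.255)<.07)&(abs(Z-.172)<.0025),.172,80,"gate?",2)
im,d,c=shot("top"); P=cloud(d,c); X,Y,Z=P[...,0],P[...,1],P[...,2]
tr=(abs(X-.51)<.15)&(abs(Y)<.12); comps(c,tr&(Z>.008)&(Z<.06),.046,300,"tray")
t2=(abs(X-.475)<.18)&(Y<-.12)&(Y>-.45); comps(c,t2&(Z>.008)&(Z<.06),.046,300,"tray2")
for n in ["tray_full","tray_empty","tray_full_rib"]:
    for r in mark_of(n,"top")[:2]: print(n,r["score"],world(c,r["xyz"]).round(4))
E
```

```text
[0.54517022 0.2364727  0.2620572 ] [-1.79986135e+02  8.90056104e-03  9.23535216e+01] 51.95
gate_hinge 0.75 [0.6053 0.3019 0.172 ]
gate_edge 0.59 [0.5945 0.2213 0.1727]
gate? 1199 rect [611.9 254. ] [97.  27.2] -9.2 mean [602.8 255.2]
gate? 4785 rect [625.5 254.1] [69.2 37.6] -8.6 mean [625.7 255.2]
gate? 80 rect [654.4 281.2] [14.9  2.7] -8.0 mean [654.3 281.2]
gate? 107 rect [643.6 218.5] [22.6 11.1] 43.8 mean [643.5 219. ]
tray 5281 rect [ 5.092e+02 -3.000e-01] [242.4 186.7] 2.5 mean [5.086e+02 5.000e-01]
tray2 5650 rect [ 477.4 -271. ] [242.5 190.7] 1.5 mean [ 476.  -271.8]
tray_full 0.62 [0.5952 0.2194 0.1683]
tray_full 0.55 [ 0.5101  0.0009 -0.0032]
tray_empty 0.63 [ 0.4764 -0.2743  0.0043]
tray_full_rib 0.66 [0.511  0.001  0.0436]
```

The gate is shut (marks and cloud agree). Next I'll measure both trays from above with the same camera geometry.

Emit:
servo_tool(
  moves=[
    [[0, 0, 0], [-0.03, 0, -0.03], 40],
    [[0, 0, 0], [-0.035, -0.005, -0.03], 40],
    [[0, 0, 0], [-0.035, -0.005, -0.03], 40],
    [[0, 0, 0], [-0.04, -0.005, 0], 40],
    [[0, 0, 0], [-0.04, -0.005, 0], 40],
    [[0, 0, 0], [-0.04, -0.003, 0], 40],
    [[0, 0, 0], [-0.04, 0, 0], 40],
    [[0, 0, 0], [-0.025, 0, 0], 40],
    [[0, 0, 0], [0, 0, 0], 40],
    [[0, 0, 0], [0, 0, 0], 40],
    [[0, 0, 0], [0, 0, 0], 40],
    [[0, 0, 0], [0, 0, 0], 40],
  ],
)

```text
time: 53.5
ee_pos: [0.5346, -0.0482, 0.3524]
tcp_rot: [180.0, -0.0, 92.6]
wrist_force: [0.1, 0.7, -0.3]
opening: 0.0344
grasp_force: 0.0
```

```bash
cat >> h.py <<'E'
def tray(c0,name,save=None):
    o=get_obs(); im,d,c=shot("wrist"); P=cloud(d,c); X,Y,Z=P[...,0],P[...,1],P[...,2]
    print("ee",o["ee_pos"].round(4),o["tcp_rot"].round(2),"t",o["time"])
    m=(abs(X-c0[0])<.16)&(abs(Y-c0[1])<.13)&(Z>.038)&(Z<.054)
    v,u=np.where(cv2.morphologyEx(m.astype(np.uint8),cv2.MORPH_OPEN,np.ones((2,2)))>0)
    Q=plane(c,np.c_[u,v].astype(float),.046)[:,:2]*1000
    r=cv2.minAreaRect(Q.astype(np.float32)); a=np.deg2rad(r[2] if r[2]<45 else r[2]-90); ctr=np.array(r[0])
    for _ in range(3):   # robust outer edges: line fits to the outermost points along each side
        T=(Q-ctr)@np.array([[np.cos(a),-np.sin(a)],[np.sin(a),np.cos(a)]])
        L=[]
        for ax,s,h in ((0,1,120),(0,-1,120),(1,1,92),(1,-1,92)):
            b=np.round(T[:,1-ax]/4); pts=[]
            for k in np.unique(b):
                q=T[b==k]; e=q[np.argmax(q[:,ax]*s)]
                if abs(e[ax]*s-h)<7 and abs(e[1-ax])<(85 if ax==0 else 110): pts.append(e)
            pts=np.array(pts); p=np.polyfit(pts[:,1-ax],pts[:,ax],1)
            e=pts[abs(np.polyval(p,pts[:,1-ax])-pts[:,ax])<1.5]; p=np.polyfit(e[:,1-ax],e[:,ax],1); L.append((p,len(e)))
        da=np.mean([-L[0][0][0],-L[1][0][0],L[2][0][0],L[3][0][0]])
        dc=np.array([(L[0][0][1]+L[1][0][1])/2,(L[2][0][1]+L[3][0][1])/2])
        ctr=ctr+np.array([[np.cos(a),-np.sin(a)],[np.sin(a),np.cos(a)]])@dc; a+=da
    print(name,"centre",ctr.round(1),"yaw %.2f"%np.rad2deg(a),"size",round(L[0][0][1]-L[1][0][1],1),round(L[2][0][1]-L[3][0][1],1),"n",[l[1] for l in L],
      "slopes",np.rad2deg([-L[0][0][0],-L[1][0][0],L[2][0][0],L[3][0][0]]).round(2),"minrect",np.round(r[0],1),np.round(r[1],1),round(r[2],2))
    if save: cv2.imwrite(save,im[:,:,::-1])
E
python3 - <<'E'
from h import *
tray((.509,0),"tray_full","pics/w7.png")
plan([(.477,-.322,.35,92.4,40)])
E
```

```text
ee [ 0.5346 -0.0482  0.3524] [179.99  -0.    92.55] t 53.5
tray_full centre [5.113e+02 4.000e-01] yaw 2.42 size 241.6 184.9 n [41, 42, 55, 55] slopes [ 0.02  0.04  0.08 -0.14] minrect [ 5.114e+02 -2.000e-01] [242.5 186.2] 2.47
1 x [[0,0,0.15],[0,0,0],40]
7 x [[0,0,0],[-0.0387,-0.0099,0.0003],40]  -> [ 0.477 -0.322  0.35  92.4  ]
```

View pics/w7.png

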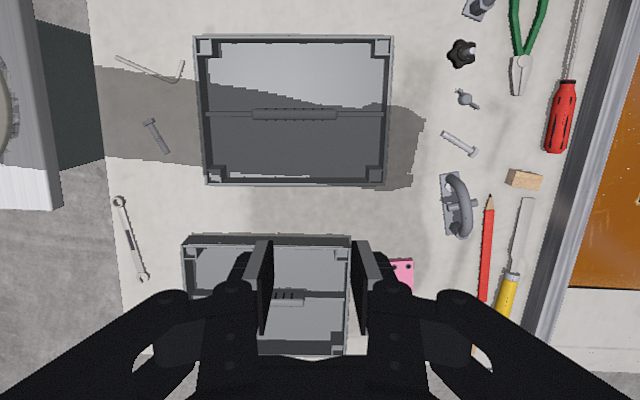

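The emptied tray is at image (295,112), and the second tray is below it at (268,300). Moving on over the second tray.

Emit:
servo_tool(
  moves=[
    [[0, 0, 0], [-0.0385, -0.0065, 0], 40],
    [[0, 0, 0], [-0.0385, -0.0065, 0], 40],
    [[0, 0, 0], [-0.0385, -0.0065, 0], 40],
    [[0, 0, 0], [-0.0385, -0.0065, 0], 40],
    [[0, 0, 0], [-0.0385, -0.0065, 0], 40],
    [[0, 0, 0], [-0.0385, -0.0065, 0], 40],
    [[0, 0, 0], [-0.0385, -0.0065, 0], 40],
    [[0, 0, 0], [0, 0, 0], 40],
    [[0, 0, 0], [0, 0, 0], 40],
    [[0, 0, 0], [0, 0, 0], 40],
    [[0, 0, 0], [0, 0, 0], 40],
  ],
)

```text
time: 54.65
ee_pos: [0.5011, -0.3192, 0.3527]
tcp_rot: [180.0, 0.0, 92.6]
wrist_force: [0.3, -0.1, 0.3]
opening: 0.0339
grasp_force: 0.0
```

```bash
python3 - <<'E'
from h import *
tray((.477,-.272),"tray_empty")
plan([(.5113,.0004,.3,2.4,60)])
E
```

```text
ee [ 0.5011 -0.3192  0.3527] [1.7997e+02 1.0000e-02 9.2570e+01] t 54.65
tray_empty centre [ 479.5 -272.7] yaw 1.44 size 241.6 185.6 n [42, 42, 55, 55] slopes [ 0.04  0.   -0.01 -0.03] minrect [ 479.5 -272.8] [242.5 186.7] 1.44
12 x [[0,0,7.51],[0,0,0],60]
9 x [[0,0,0],[0.0026,-0.0354,0.0059],60]  -> [0.511 0.    0.3   2.4  ]
```

Emit:
servo_tool(
  moves=[
    [[0, 0, 7.51], [0, 0, 0], 60],
    [[0, 0, 7.51], [0, 0, 0], 60],
    [[0, 0, 7.51], [0, 0, 0], 60],
    [[0, 0, 7.51], [0, 0, 0], 60],
    [[0, 0, 7.51], [0, 0, 0], 60],
    [[0, 0, 7.51], [0, 0, 0], 60],
    [[0, 0, 7.51], [0, 0, 0], 60],
    [[0, 0, 7.51], [0, 0, 0], 60],
    [[0, 0, 7.51], [0, 0, 0], 60],
    [[0, 0, 7.51], [0, 0, 0], 60],
    [[0, 0, 7.51], [0, 0, 0], 60],
    [[0, 0, 7.51], [0, 0, 0], 60],
  ],
)

```text
time: 55.9
ee_pos: [0.501, -0.3196, 0.3526]
tcp_rot: [180.0, -0.0, 2.1]
wrist_force: [-0.5, 0.3, 0.9]
opening: 0.0514
grasp_force: 0.0
```

Emit:
servo_tool(
  moves=[
    [[0, 0, 0], [0.0026, -0.0354, 0.006], 60],
    [[0, 0, 0], [0.0026, -0.0354, 0.006], 60],
    [[0, 0, 0], [0.0026, -0.0354, 0.006], 60],
    [[0, 0, 0], [0.0026, -0.0354, 0.006], 60],
    [[0, 0, 0], [0.0026, -0.0354, 0.006], 60],
    [[0, 0, 0], [0.0026, -0.0354, 0.006], 60],
    [[0, 0, 0], [0.0026, -0.0354, 0.006], 60],
    [[0, 0, 0], [0.0026, -0.0354, 0.006], 60],
    [[0, 0, 0], [0.0026, -0.0354, 0.006], 60],
    [[0, 0, 0], [0, 0, 0], 60],
    [[0, 0, 0], [0, 0, 0], 60],
    [[0, 0, 0], [0, 0, 0], 60],
  ],
)

```text
time: 57.1
ee_pos: [0.5109, -0.0013, 0.2987]
tcp_rot: [180.0, -0.0, 2.4]
wrist_force: [0.7, -0.3, 0.3]
opening: 0.0511
grasp_force: 0.0
```

```bash
python3 - <<'E'
from h import *
o=get_obs();print(o["ee_pos"],o["tcp_rot"],o["opening"])
plan([(.5113,.0004,.1,2.4,60),(.5113,.0004,.02,2.4,60)])
E
```

```text
[ 0.51092187 -0.00132238  0.29867577] [ 1.79987720e+02 -3.43649068e-02  2.37203715e+00] 0.05110800990898527
5 x [[0,0,0],[0.0001,-0.0003,0.0397],60]  -> [0.511 0.    0.1   2.4  ]
2 x [[0,0,0],[0.0000,0.0000,0.0400],60]  -> [0.511 0.    0.02  2.4  ]
```

Emit:
servo_tool(
  moves=[
    [[0, 0, 0], [0.0004, -0.0017, 0.04], 60],
    [[0, 0, 0], [0, 0, 0.04], 60],
    [[0, 0, 0], [0, 0, 0.04], 60],
    [[0, 0, 0], [0, 0, 0.04], 60],
    [[0, 0, 0], [0, 0, 0.03], 60],
    [[0, 0, 0], [0, 0, 0.03], 60],
    [[0, 0, 0], [0, 0, 0.03], 60],
    [[0, 0, 0], [0, 0, 0.018], 60],
    [[0, 0, 0], [0, 0, 0.0107], 60],
    [[0, 0, 0], [0, 0, 0], 60],
    [[0, 0, 0], [0, 0, 0], 60],
    [[0, 0, 0], [0, 0, 0], 60],
  ],
)

```text
time: 58.3
ee_pos: [0.5122, 0.0004, 0.0209]
tcp_rot: [180.0, -0.1, 2.3]
wrist_force: [0.3, -0.7, -0.4]
opening: 0.0514
grasp_force: 0.0
```

Emit:
servo_tool(
  moves=[
    [[0, 0, 0], [0, 0, 0], 30],
    [[0, 0, 0], [0, 0, 0], 5],
    [[0, 0, 0], [0, 0, 0], 5],
    [[0, 0, 0], [0, 0, 0], 5],
    [[0, 0, 0], [0, 0, 0], 5],
    [[0, 0, 0], [0, 0, 0], 5],
    [[0, 0, 0], [0, 0, 0], 5],
  ],
  force=110,
)

```text
time: 59.0
ee_pos: [0.5117, 0.0006, 0.0204]
tcp_rot: [180.0, -0.1, 2.4]
wrist_force: [-1.7, -0.2, 5.8]
opening: 0.0119
grasp_force: 107.8
```

Emit:
servo_tool(
  moves=[
    [[0, 0, 0], [0, 0, -0.02], 5],
    [[0, 0, 0], [0, 0, -0.03], 5],
    [[0, 0, 0], [0, 0, -0.03], 5],
    [[0, 0, 0], [0, 0, -0.03], 5],
    [[0, 0, 0], [0, 0, -0.03], 5],
    [[0, 0, 0], [0, 0, 0], 5],
    [[0, 0, 0], [0, 0, 0], 5],
  ],
)

```text
time: 59.7
ee_pos: [0.5113, 0.0006, 0.1588]
tcp_rot: [180.0, 0.0, 2.4]
wrist_force: [-0.5, 0.7, -4.7]
opening: 0.0115
grasp_force: 108.1
```

```bash
python3 - <<'E'
from h import *
o=get_obs();print(o["ee_pos"],o["tcp_rot"],o["opening"],o["wrist_force"],o["torque"])
im,d,c=shot("top"); P=cloud(d,c); X,Y,Z=P[...,0],P[...,1],P[...,2]
t2=(abs(X-.475)<.18)&(Y<-.12)&(Y>-.45); comps(c,t2&(Z>.008)&(Z<.06),.046,300,"tray2")
plan([(.4799,-.272,.16,1.42,5)])
E
```

```text
[0.51131869 0.00061421 0.15876196] [1.79999646e+02 2.19090269e-02 2.35977964e+00] 0.01151503170262651 [-0.52047049  0.66753414 -4.68613587] [-0.00116369  0.03949736  0.03978812]
tray2 5563 rect [ 477.4 -271. ] [242.5 190.5] 1.5 mean [ 476.3 -272.1]
1 x [[0,0,0.94],[0,0,0],5]
7 x [[0,0,0],[-0.0054,0.0388,-0.0003],5]  -> [ 0.48  -0.272  0.16   1.42 ]
```

Emit:
servo_tool(
  moves=[
    [[0, 0, 0.95], [0, 0, 0], 5],
    [[0, 0, 0], [-0.0047, 0.034, 0], 5],
    [[0, 0, 0], [-0.0047, 0.034, 0], 5],
    [[0, 0, 0], [-0.0047, 0.034, 0], 5],
    [[0, 0, 0], [-0.0047, 0.034, 0], 5],
    [[0, 0, 0], [-0.0047, 0.034, 0], 5],
    [[0, 0, 0], [-0.0047, 0.034, 0], 5],
    [[0, 0, 0], [-0.0047, 0.034, 0], 5],
    [[0, 0, 0], [-0.0047, 0.034, 0], 5],
    [[0, 0, 0], [0, 0, 0], 5],
    [[0, 0, 0], [0, 0, 0], 5],
    [[0, 0, 0], [0, 0, 0], 5],
  ],
)

```text
time: 60.95
ee_pos: [0.4802, -0.2715, 0.1587]
tcp_rot: [-179.9, 0.1, 1.4]
wrist_force: [-1.1, 0.2, -4.3]
opening: 0.0123
grasp_force: 108.6
```

```bash
python3 - <<'E'
from h import *
o=get_obs();print(o["ee_pos"],o["tcp_rot"],o["opening"],o["grasp_force"],o["wrist_force"])
for cam in ["scene","top"]:
    im,d,c=shot(cam)
    for n in ["tray_empty","tray_full_rib"]:
        for r in mark_of(n,cam)[:3]: print(cam,n,round(r["score"],2),world(c,r["xyz"]).round(4))
    if cam=="scene": cv2.imwrite("pics/s2.png",cv2.resize(im[180:400,200:500],(800,587))[:,:,::-1])
plan([(.4799,-.272,.08,1.42,5)])
E
```

```text
[ 0.4801738  -0.27153543  0.15869844] [-1.79941678e+02  7.03386001e-02  1.40462046e+00] 0.012316616888378292 108.64781498908997 [-1.14874409  0.23669857 -4.27511223]
scene tray_empty 0.75 [ 0.478  -0.2711  0.0032]
scene tray_empty 0.37 [0.6272 0.2484 0.177 ]
top tray_full_rib 0.77 [ 0.4801 -0.2711  0.1812]
2 x [[0,0,0],[-0.0004,0.0001,0.0398],5]  -> [ 0.48  -0.272  0.08   1.42 ]
```

View pics/s2.png

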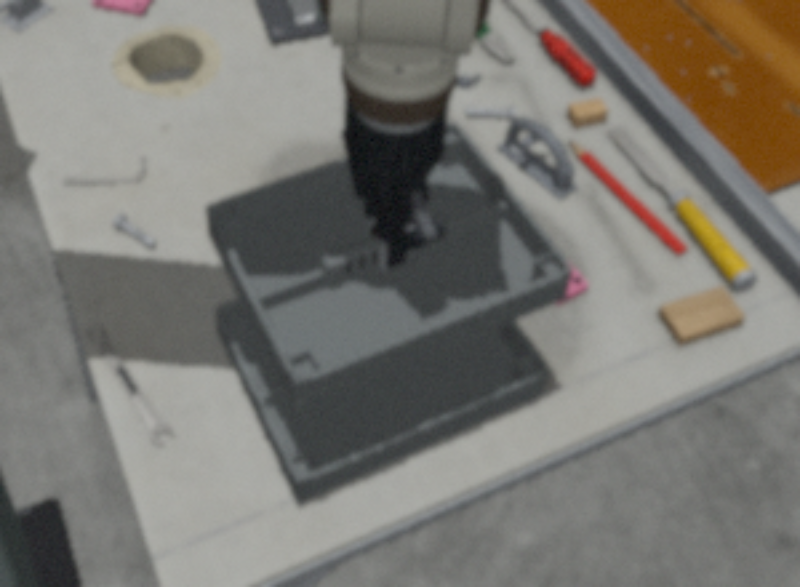

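The tray hangs level above the lower tray, whose edge shows at (425,440), in line. I'll lower it.

Emit:
servo_tool(
  moves=[
    [[0, 0, 0], [-0.0002, 0.0002, 0.03], 5],
    [[0, 0, 0], [0, 0, 0.03], 5],
    [[0, 0, 0], [0, 0, 0.015], 5],
    [[0, 0, 0], [0, 0, 0.0087], 5],
    [[0, 0, 0], [0, 0, 0], 5],
    [[0, 0, 0], [0, 0, 0], 5],
    [[0, 0, 0], [0, 0, 0], 5],
  ],
)

```text
time: 61.95
ee_pos: [0.4809, -0.2728, 0.0774]
tcp_rot: [179.9, -0.1, 1.4]
wrist_force: [-0.0, 0.2, -4.4]
opening: 0.0121
grasp_force: 108.4
```

Emit:
servo_tool(
  moves=[
    [[0, 0, 0], [0, 0, 0.003], 5],
    [[0, 0, 0], [0, 0, 0.003], 5],
    [[0, 0, 0], [0, 0, 0.003], 5],
    [[0, 0, 0], [0, 0, 0.003], 5],
    [[0, 0, 0], [0, 0, 0], 5],
    [[0, 0, 0], [0, 0, 0], 5],
  ],
)

```text
time: 62.55
ee_pos: [0.4802, -0.2724, 0.0638]
tcp_rot: [-180.0, 0.0, 1.4]
wrist_force: [-0.5, 0.6, -4.9]
opening: 0.0116
grasp_force: 108.5
```

Already below rim-standing height with no contact force, so the lugs are entering. On down.

Emit:
servo_tool(
  moves=[
    [[0, 0, 0], [0, 0, 0.003], 5],
    [[0, 0, 0], [0, 0, 0.002], 5],
    [[0, 0, 0], [0, 0, 0], 5],
    [[0, 0, 0], [0, 0, 0], 5],
  ],
)

```text
time: 62.95
ee_pos: [0.4802, -0.2724, 0.0588]
tcp_rot: [-180.0, 0.0, 1.4]
wrist_force: [-0.2, 0.0, -4.2]
opening: 0.012
grasp_force: 109.0
```

Emit:
servo_tool(
  moves=[
    [[0, 0, 0], [0, 0, 0.001], 5],
    [[0, 0, 0], [0, 0, 0], 5],
    [[0, 0, 0], [0, 0, 0], 5],
  ],
)

```text
time: 63.25
ee_pos: [0.4803, -0.2725, 0.0584]
tcp_rot: [180.0, -0.0, 1.4]
wrist_force: [-3.4, 1.2, 2.4]
opening: 0.0114
grasp_force: 109.6
```

Seated: z is 38 mm above the original grip height, with contact. I'll open, rise and check.

Emit:
servo_tool(
  moves=[
    [[0, 0, 0], [0, 0, 0], 25],
    [[0, 0, 0], [0, 0, 0], 40],
    [[0, 0, 0], [0, 0, 0], 50],
    [[0, 0, 0], [0, 0, 0], 50],
    [[0, 0, 0], [0, 0, -0.02], 50],
    [[0, 0, 0], [0, 0, -0.03], 50],
    [[0, 0, 0], [0, 0, -0.04], 50],
    [[0, 0, 0], [0, 0, -0.04], 50],
    [[0, 0, 0], [0, 0, -0.04], 50],
    [[0, 0, 0], [0, 0, -0.04], 50],
    [[0, 0, 0], [0, 0, 0], 50],
  ],
)

```text
time: 64.35
ee_pos: [0.4813, -0.2731, 0.2738]
tcp_rot: [179.8, -0.4, 1.4]
wrist_force: [0.5, -0.1, 0.5]
opening: 0.0429
grasp_force: 0.0
```

Emit:
servo_tool(
  moves=[
    [[0, 0, 0], [-0.03, -0.035, 0], 50],
    [[0, 0, 0], [-0.03, -0.035, 0], 50],
    [[0, 0, 0], [-0.03, -0.035, 0], 50],
    [[0, 0, 0], [-0.03, -0.035, 0], 50],
    [[0, 0, 0], [0, -0.035, 0], 50],
    [[0, 0, 0], [0, -0.035, 0], 50],
    [[0, 0, 0], [0, -0.035, 0], 50],
    [[0, 0, 0], [0, 0, 0], 50],
    [[0, 0, 0], [0, 0, 0], 50],
    [[0, 0, 0], [0, 0, 0], 50],
  ],
)

```text
time: 65.35
ee_pos: [0.3543, -0.031, 0.2677]
tcp_rot: [180.0, 0.0, 1.4]
wrist_force: [-0.2, 0.1, 0.2]
opening: 0.0425
grasp_force: 0.0
```

```bash
python3 - <<'E'
from h import *
o=get_obs();print(o["ee_pos"],o["time"],o["wrist_force"])
im,d,c=shot("top"); P=cloud(d,c); X,Y,Z=P[...,0],P[...,1],P[...,2]
m=(abs(X-.48)<.16)&(abs(Y+.272)<.13)&(Z>.074)&(Z<.1)
comps(c,m,.084,200,"upper rim",2)
Q=P[m]; q=Q[(abs(Z[m]-.084)<.006)]; A=np.linalg.lstsq(np.c_[q[:,:2]-[.48,-.272],np.ones(len(q))],q[:,2],rcond=None)[0]; print("tilt,z",A.round(4))
fl=P[(abs(X-.48)<.08)&(abs(Y+.23)<.02)]; print("floor z",np.median(fl[:,2]))
for n in ["gate_edge","gate_hinge","lift_top","tray_full","tray_empty"]:
    for r in mark_of(n,"top")[:2]: print(n,round(r["score"],2),world(c,r["xyz"]).round(4))
pl=P[(abs(X-.626)<.012)&(abs(Y-.2545)<.025)]; print("pile",np.percentile(pl[:,2],[5,50,95]).round(4))
cv2.imwrite("pics/t2.png",cv2.resize(im[120:320,150:510],(800,444),interpolation=cv2.INTER_CUBIC)[:,:,::-1])
E
```

```text
[ 0.35430817 -0.03098031  0.26766082] 65.35 [-0.16107433  0.12075138  0.16927257]
upper rim 307 rect [ 503.8 -359.7] [225.7  74.6] 21.4 mean [ 512.4 -354.1]
upper rim 238 rect [ 474.9 -273.7] [108.6  14.7] 1.6 mean [ 474.7 -273.8]
tilt,z [0.0001 0.0004 0.0828]
floor z 0.04984842941512922
gate_edge 0.86 [0.5952 0.22   0.1687]
gate_edge 0.58 [ 0.4775 -0.2729  0.0804]
gate_hinge 0.56 [0.6233 0.2558 0.1584]
gate_hinge 0.52 [0.608  0.3051 0.1733]
lift_top 0.51 [ 0.4777 -0.2735  0.0811]
tray_full 0.57 [ 0.479  -0.2741  0.0347]
tray_empty 0.4 [0.7217 0.0844 0.0066]
pile [0.1654 0.1697 0.1743]
```

View pics/t2.png

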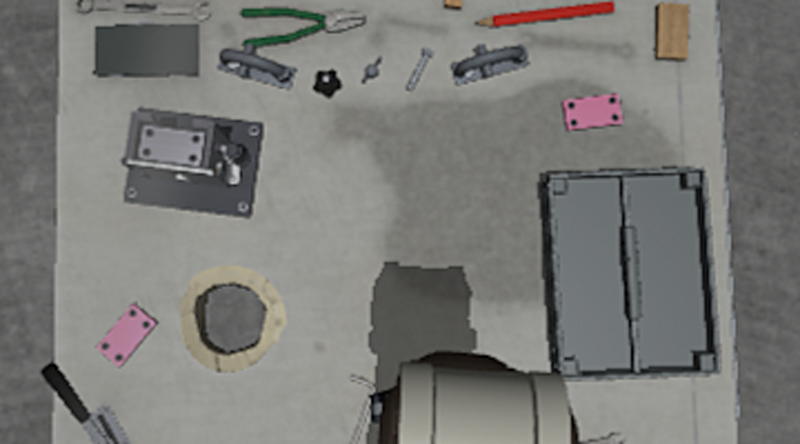

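The trays are stacked at (628,272): upper floor 50 mm up (12 + 38) and level. The gate is shut at (168,165), the pile is in the well at (168,145), and the hardware is untouched.

```bash
python3 -c "
from workcell import *
print(job_done())"
```

```text
the job is handed in; nothing more can be done
None
```

I handed the job in at about 65 s; no verdict came back. By my last measurements all six plates lie flat in the magazine, the gate is shut, the emptied tray is seated level on the other one, and the knob, bolt and nut look unmoved.

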